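Clamp a wood offcut in a bench vise with an angled key

TASK

Clamp the wood offcut in the small vise: take the angled key out of its holder block, set its short leg fully down into the recessed square screw and let go of it, then take the key again by the red sleeve at the end of its long arm and turn the screw clockwise until it goes tight, a little less than a quarter turn, so that the jaw grips the wood firmly. Leave the key standing in the screw and leave the other things on the bench alone.

Things in the scene. Friction and masses are not known exactly. Their poses are not given: they have to be found in the camera images.
- key: Loose angled (L-shaped) steel key, 0.2 kg, 12 mm square bar. Origin at the centre of the lower end of its upright short leg; z up along the leg, x along the level long arm. The leg's lowest 4 mm are 10 mm square. The arm's axis lies 68 mm above the origin; bare bar from x = 0 to 95 mm (centre of mass near x = 55 mm), then a red sleeve 16 mm square from x = 95 to 145 mm. Starts standing in the holder block
- key_tip (a point): Centre of the lower end of the key's short leg (the key's origin)
- key_arm (a point): Point on the axis of the key's bare long arm, 45 mm from the leg's axis, near the centre of mass: a good place to hold it from above for carrying (12 mm wide across the arm)
- key_sleeve (a point): Centre of the red sleeve on the key's long arm, 118 mm from the leg's axis: hold here, across the arm (16 mm wide), to turn
- holder: Wooden holder block fixed to the bench, 60 (x) x 90 (y) x 45 mm high, origin at the centre of its underside; 14 mm square hole, 35 mm deep, at the centre of its top for the key; two empty round holes beside it. The key starts level, its leg 35 mm deep in it and its arm resting on a 14 x 24 mm wooden post, 72 mm high, at x = 85 mm; lift it straight up to free it
- vise: Small blue steel vise fixed to the bench, origin on the bench. Base plate 152 x 120 mm (x from -94 to 58 mm, y from -60 to 60 mm), 12 mm thick. Screw housing 50 x 60 mm, top 50 mm above the bench, centred at x = -60 mm, y = 0. Fixed jaw at +x: face at x = 31 mm, 40 mm high. A tall bench grinder stands at its right (-y), so the key's arm is best swung on the other side
- screw_mouth (a point): Centre of the round 25 mm bore in the top of the screw housing, 50 mm above the bench. The axis is vertical. The screw's square socket begins 12 mm below, with a 2 mm chamfer
- socket_floor (a point): Bottom of the screw's square socket, on the screw's axis, 12 mm above the bench: where the key's tip stands when fully down. The socket is 26 mm deep and 14 mm square: 1 mm play on each side of the key, about 10 degrees of turning play either way. Once let go, the arm droops up to 8 degrees. Axes as the vise
- screw (a joint): Turn of the recessed screw, rad, growing clockwise seen from above; 0 open, end stop 1.57, not reached with the wood in place. At 0 the socket's sides are parallel to the vise's x and y, so at value q the key's arm may point at (vise yaw - q) plus any multiple of a quarter turn. Needs about 0.6 N m, over 1 N m once the wood is gripped; stays where left
- jaw: Yellow sliding jaw between the screw housing and the wood, 80 mm wide, moved to +x of the vise by the screw, 5 mm per rad, origin at the vise's origin when open. It meets the wood at about 1.2 rad of the screw; at 1.25 rad it grips with about 80 N, and turning on soon gets very stiff
- offcut: Loose beech offcut 40 x 140 x 28 mm, long along y, origin at the centre of its underside; it lies on the vise's base between the jaws with 6 mm of free play
- tape_measure: Bystander: yellow tape measure, 35 x 67 x 60 mm, loose, origin at the centre of its underside
- black_tape: Bystander: roll of black tape, 69 mm across, 19 mm high, loose, origin at the centre of its underside
- stud_finder: Bystander: white and black hand-held stud finder, 113 x 53 x 35 mm, loose, origin at the centre of its underside
- spool: Bystander: small blue solder spool, 40 mm across, 22 mm high, loose, origin at the centre of its underside
There are look-alikes about, which are no part of the job. Several things have the shape of the offcut; the one meant has the colours described above.

How it is judged:
By the outcome, as a careful person would: the job done as asked, in the order asked, and still so for the second after the job is handed in, with the robot touching nothing.
It also fails if it takes over 58 s, if anything falls off the work surface, if the arm or the gripper's body presses on something with over 40 N, if the wrist force passes 120 N, or if a joint passes its speed limit or range.

ROBOT

A 6-joint arm with a two-finger parallel gripper is mounted at the origin on a cart in front of the work surface, level with it; the furniture and walls round the work are solid. World frame = base frame: x ahead of the robot, y to its left, z up, the work surface at z = 0. Lengths are in mm, angles in degrees, forces in N, time in s.
With the tool pointing down it reaches from about 400 to 825 mm from the base axis. Payload 7 kg.
Tool frame: the origin (TCP) lies midway between the tips of the shut fingers; the grasp point (between the pads) lies 19 mm behind it; z points along the fingers, y is the line along which they close (so a half turn about z gives the same grasp; the last joint's range is limited). The gripper opens to 85 mm and grips with 20 to 120 N. Pads are 22 mm wide; open, the fingers measure 114 mm over their backs; the gripper's body (76 mm by 85 mm) begins 54 mm behind the grasp point. The pads swing forward as they close: fully open they stand 13 mm farther back than shut.
Start: joints at [-59.467, 20.546, 0.682, 0, -70.136, -16.507], TCP at [163.569, -654.859, 231.302] pointing down, gripper open.
Joint ranges: [-176.03, 176.03], [-82.01, 121.73], [-58.28, 71.71], [-173.87, 95.51], [-174.79, -0.11], [-173.66, 173.66]. Speed limits (degrees/s): [136.94, 136.94, 172.46, 180, 180, 180].

INTERFACE

Orientations are given as [roll, pitch, yaw] about the fixed x, y, z axes, in that order (R = Rz(yaw) Ry(pitch) Rx(roll)).
In Python, from workcell import r gives the robot as it stands.
- The arm moves only by the shell command python3 -m creep 'ROWS' [FORCE]. ROWS is JSON, a list of rows, each a list of 7 numbers: the turn, a rotation vector about the world's x, y, z in degrees, then the shift along the world's x, y, z in mm, then the opening, from 0 (shut) to 1 (fully open). A call has 1 to 20 rows; each row is the pose to reach, as a shift and turn from the pose commanded when the call began; what a row does not reach only later rows make up. A row lasts 1/10 s, in which the tool goes at most 50 mm and 8.59 degrees, less where a joint would pass 70% of its speed; a pose out of reach is approached as far as the arm can. A call with a gripper value outside its range is refused whole. The fingers move at their own pace and stop on an object; FORCE is the grip in N (left out, the last holds). Time passes only in rows, so rows that repeat a pose let the fingers close. It gives the time, the measured TCP pose, the force, the opening and the grip force at its end, in the units of the state.
- r.get_obs(): the state, without advancing time (a new reading comes with each control period).
- r.camera(name): name is "scene" or "top" or "wrist"; returns a dict with "image" (384x512x3 uint8, red, green, blue), "range_z" (384x512 float32, mm along the optical axis (not along the pixel's ray), 0 where there is no reading), "K" (3x3 intrinsics, pixels), "rvec" (rotation vector, rad) and "tvec" (3), from world to camera coordinates, as OpenCV has them. Camera axes: x right, y down, z forward; pixel columns grow to the right and rows downward; lengths in mm; the calibration is good to about 2 mm. A picture is of the moment at which its call begins.
- r.sign_off(): hands the job in; it is judged then, once.
The state is a dict: "clock": time; "joints": joint angles; "joint_vel": joint speeds; "joint_efforts": joint torques, N m; "eef_pos": TCP position; "orientation": TCP orientation; "contact_force": force on the tool from outside, world axes, zero at the start; "moment": the same for the moment, N m; "width": finger opening in mm; "grasp_force": force on a finger pad.
Only numpy, scipy, OpenCV 4.12 (cv2) and the standard library are available. Lean on these libraries where they do the work, as an engineer would, in place of code of your own. Each camera call takes 0.05 s, during which the arm holds its last target. There are 200 camera calls.

## Working session

There is one attempt and no reset: what is moved stays moved. The work goes in short steps, Python scripts to look and compute and a shell command to move; the robot and the scene stay as the last step left them, time stands still between calls to the robot, and variables do not carry over. Pictures are saved under pics/ and viewed, at most 10 in all, crops included, and the job is handed in when it is done.

```bash
mkdir -p pics; python3 - <<'E'
from workcell import r
import cv2,numpy as np
for n in("scene","top"):
    c=r.camera(n); cv2.imwrite(f"pics/{n}0.png",c["image"][:,:,::-1]); np.savez(f"{n}0.npz",**c)
    R=cv2.Rodrigues(np.array(c["rvec"],float))[0]; print(n,c["K"].round(1).tolist(),(-R.T@np.array(c["tvec"])).round(0),R[2].round(2))
print(r.get_obs())
E
```

```text
scene [[481.4, 0.0, 253.6], [0.0, 481.4, 190.5], [0.0, 0.0, 1.0]] [ -76.  785. 1001.] [ 0.48 -0.49 -0.73]
top [[392.9, 0.0, 258.2], [0.0, 392.9, 187.9], [0.0, 0.0, 1.0]] [ 466.  140. 1083.] [ 0.07  0.01 -1.  ]
{'clock': 0.1, 'joints': array([-5.94674729e+01,  2.05869844e+01,  6.39082878e-01, -1.78997136e-02,
       -7.01362463e+01, -1.65078266e+01]), 'joint_vel': array([ 0.06753573, -0.18545683,  0.13997901, -0.03192194, -0.07935167,
       -0.05060413]), 'joint_efforts': array([-1.85191777e-03, -5.84764695e+01,  2.94108206e+01,  6.95449322e+00,
       -3.18073209e-03, -6.59847046e-06]), 'eef_pos': array([ 163.4595052 , -654.46202566,  230.46123065]), 'orientation': array([ 1.79914539e+02, -7.77831193e-03, -1.65981388e+02]), 'contact_force': array([-0.60957076, -0.30622711, -0.0760148 ]), 'moment': array([ 2.73654341e-02, -2.31923926e-07,  3.50486026e-02]), 'grasp_force': 0.0, 'width': 85.46652698057353}
```

View pics/scene0.png

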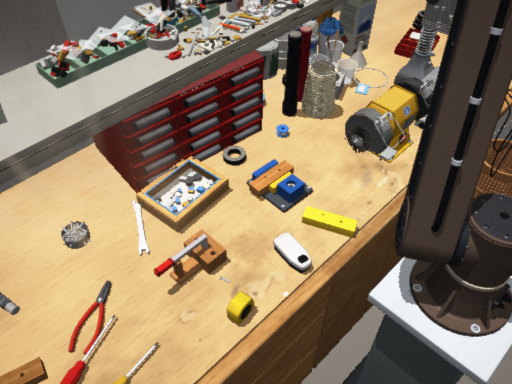

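View pics/top0.png

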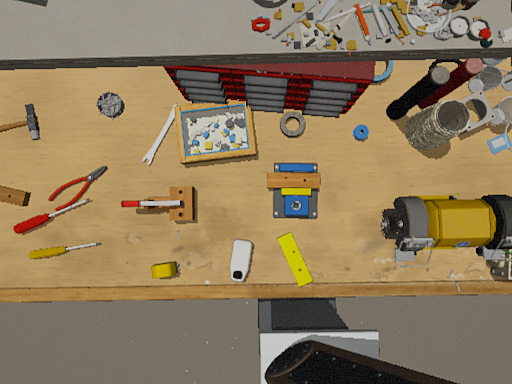

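The top view (image up = +x, left = +y) shows the key's sleeve near (131,204) and its leg near (183,204) in the holder. The vise's screw bore is near (296,205), the offcut at (294,180), and the grinder at the right. I'll measure with masks and depth.

```bash
cat > h.py <<'E'
import numpy as np,cv2
def load(n):
    return dict(np.load(n))
def cloud(c):
    K=c["K"];R=cv2.Rodrigues(np.array(c["rvec"],float))[0];t=np.array(c["tvec"],float).ravel()
    v,u=np.mgrid[0:384,0:512];z=c["range_z"]
    P=np.stack([(u-K[0,2])/K[0,0]*z,(v-K[1,2])/K[1,1]*z,z],-1)
    return (P-t)@R
def ray(c,uv,h):
    K=c["K"];R=cv2.Rodrigues(np.array(c["rvec"],float))[0];t=np.array(c["tvec"],float).ravel()
    o=-R.T@t; uv=np.atleast_2d(uv).astype(float)
    d=np.c_[(uv-K[[0,1],[2,2]])/K[[0,1],[0,1]],np.ones(len(uv))]@R
    return (o+d*((h-o[2])/d[:,2])[:,None])[:,:2]
def rect(c,mask,h):
    v,u=np.nonzero(mask); p=ray(c,np.c_[u,v],h).astype(np.float32)
    return cv2.minAreaRect(p)
def biggest(m):
    n,l,s,_=cv2.connectedComponentsWithStats(m.astype(np.uint8)); return l==1+np.argmax(s[1:,4])
E
python3 - <<'E'
from h import *
for n in("top0.npz","scene0.npz"):
    c=load(n);W=cloud(c);im=c["image"];hsv=cv2.cvtColor(im,cv2.COLOR_RGB2HSV).astype(int)
    H,S,V=hsv[...,0],hsv[...,1],hsv[...,2]; X,Y,Z=W[...,0],W[...,1],W[...,2]
    nearv=(X>330)&(X<560)&(Y>-60)&(Y<140)
    nearh=(X>350)&(X<520)&(Y>250)&(Y<540)
    print(n,"bench z",np.median(Z[(X>330)&(X<370)&(Y>300)&(Y<400)]))
    def rep(name,m,h):
        m=biggest(m); print(name,m.sum(),rect(c,m,h),"z",np.percentile(Z[m],[10,50,90]).round(1))
    rep("sleeve",nearh&((H<6)|(H>174))&(S>150)&(Z>78),86)
    rep("arm",nearh&(S<60)&(Z>74),84)
    rep("holder",nearh&(Z>38)&(Z<52),45)
    rep("housing",nearv&(H>100)&(H<125)&(S>130)&(Z>44)&(Z<56)&(X<440),50)
    rep("offcut",nearv&(H<18)&(S>90)&(Z>33)&(Z<48),40)
    rep("base",nearv&(Z>7)&(Z<18),12)
    rep("jaw",nearv&(H>22)&(H<35)&(S>130)&(Z>20),40)
c=load("top0.npz");a=cv2.resize(c["image"][150:235,240:350],None,fx=6,fy=6,interpolation=0)
cv2.imwrite("pics/v.png",a[:,:,::-1])
E
```

```text
top0.npz bench z 0.7148045535839391
sleeve 102 ((502.1988525390625, 481.4411926269531), (46.2840576171875, 12.74235725402832), 88.86530303955078) z [84.4 86.1 88.1]
arm 174 ((503.2128601074219, 405.2792663574219), (10.719132423400879, 102.43592071533203), 0.48440608382225037) z [81.7 84.3 86.6]
holder 445 ((489.1406555175781, 359.8831481933594), (59.17814254760742, 58.175750732421875), 88.89390563964844) z [42.9 45.4 47.8]Traceback (most recent call last):
  File "<stdin>", line 13, in <module>
  File "<stdin>", line 9, in rep
  File "h.py", line 18, in biggest
    n,l,s,_=cv2.connectedComponentsWithStats(m.astype(np.uint8)); return l==1+np.argmax(s[1:,4])
                                                                              ~~~~~~~~~^^^^^^^^^
    return _wrapfunc(a, 'argmax', axis=axis, out=out, **kwds)
    return bound(*args, **kwds)
ValueError: attempt to get argmax of an empty sequence
```

```bash
python3 - <<'E'
from h import *
for n in("top0.npz","scene0.npz"):
    c=load(n);W=cloud(c);im=c["image"];hsv=cv2.cvtColor(im,cv2.COLOR_RGB2HSV).astype(int)
    H,S,V=hsv[...,0],hsv[...,1],hsv[...,2]; X,Y,Z=W[...,0],W[...,1],W[...,2]
    nearv=(X>430)&(X<640)&(Y>-60)&(Y<140)
    nearh=(X>400)&(X<600)&(Y>250)&(Y<540)
    print(n)
    def rep(name,m,h):
        if m.any(): m=biggest(m); q=rect(c,m,h); print(name,m.sum(),np.round(sum((list(np.atleast_1d(a)) for a in q),[]),1),"z",np.percentile(Z[m],[10,50,90]).round(1))
    rep("sleeve",nearh&((H<6)|(H>174))&(S>150)&(Z>78),86)
    rep("arm",nearh&(S<60)&(Z>74),84)
    rep("housing",nearv&(Z>44)&(Z<56)&(X<540),50)
    rep("offcut",nearv&(H<18)&(S>90)&(Z>33)&(Z<48),40)
    rep("base",nearv&(Z>7)&(Z<70),12)
    rep("jaw",nearv&(H>22)&(H<35)&(S>130)&(Z>20),40)
c=load("top0.npz");a=cv2.resize(c["image"][150:235,240:350],None,fx=6,fy=6,interpolation=0)
cv2.imwrite("pics/v.png",a[:,:,::-1])
print(ray(c,[296.5,205],50))
E
```

```text
top0.npz
sleeve 102 [502.2 481.4  46.3  12.7  88.9] z [84.4 86.1 88.1]
arm 174 [5.032e+02 4.053e+02 1.070e+01 1.024e+02 5.000e-01] z [81.7 84.3 86.6]
housing 371 [492.3  56.1  57.7  49.9  88.6] z [48.2 50.5 53. ]
offcut 697 [559.1  61.5 138.3  40.1  88.8] z [37.7 40.  42.7]
base 2578 [534.5  60.  142.1 150.4  88.8] z [10.8 38.5 49.5]
jaw 208 [528.3  55.7  77.   16.   88.8] z [34.7 38.  40.4]
scene0.npz
sleeve 144 [499.1 482.9  49.2  18.7  89.9] z [81.  85.1 87.9]
arm 245 [499.5 406.3  99.9  19.3  88.2] z [78.4 83.3 85.9]
housing 294 [489.6  58.1  65.4  55.5  85.9] z [46.7 49.8 52.6]
offcut 539 [556.1  63.9 144.9  43.9  88. ] z [37.2 40.1 42.6]
base 1951 [537.1  50.5 160.7 169.1  87. ] z [11.8 38.2 48.9]
jaw 81 [529.   56.7  13.9  77.2   3.3] z [35.7 38.2 40.4]
[[490.82656838  54.85548841]]
```

View pics/v.png

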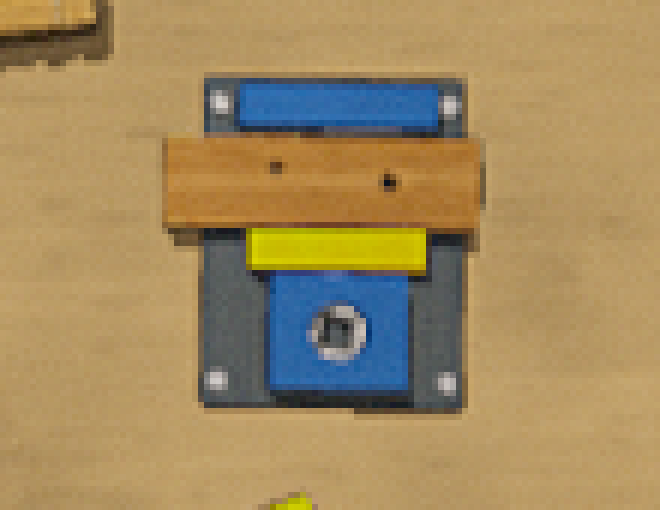

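The crop shows the vise square to the view with a yaw of about -1.2°. The bore centre is at crop pixel (340,332), so the screw is near (491,55.5). Next I'll check how tall the grinder is for the transit path.

```bash
python3 - <<'E'
from h import *
c=load("top0.npz");X,Y,Z=np.moveaxis(cloud(c),-1,0)
for y0 in range(-500,500,100):
    m=(Y>y0)&(Y<y0+100)&(Z>30)&(Z<900)&(c["range_z"]>0)
    for a,b in((200,400),(400,500),(500,600)):
        k=m&(X>a)&(X<b); print(y0,a,k.sum(),Z[k].max().round() if k.any() else None,end=' | ')
    print()
E
```

```text
-500 200 866 189.0 | -500 400 832 187.0 | -500 500 81 138.0 | 
-400 200 282 180.0 | -400 400 1572 183.0 | -400 500 17 37.0 | 
-300 200 468 191.0 | -300 400 1810 191.0 | -300 500 41 139.0 | 
-200 200 226 189.0 | -200 400 1074 190.0 | -200 500 24 140.0 | 
-100 200 1839 589.0 | -100 400 0 None | -100 500 48 44.0 | 
0 200 593 467.0 | 0 400 269 55.0 | 0 500 1166 56.0 | 
100 200 254 41.0 | 100 400 4 31.0 | 100 500 171 46.0 | 
200 200 462 40.0 | 200 400 13 37.0 | 200 500 0 None | 
300 200 138 60.0 | 300 400 366 87.0 | 300 500 435 89.0 | 
400 200 190 64.0 | 400 400 79 90.0 | 400 500 183 91.0 |
```

```bash
python3 -m creep '[[0,0,0,0,0,50,1],[0,0,0,0,0,80,1],[0,0,8,28,40,80,1],[0,0,16,56,80,80,1],[0,0,24,84,120,80,1],[0,0,32,112,160,80,1],[0,0,40,140,200,80,1],[0,0,46,170,240,80,1],[0,0,50,187,287,80,1],[0,0,54,204,334,80,1],[0,0,58,221,381,80,1],[0,0,62,238,428,80,1],[0,0,66,255,475,80,1],[0,0,70,272,522,80,1],[0,0,73,286,569,80,1],[0,0,76,290,615,80,1],[0,0,76,290,655,80,1]]'
```

```text
clock: 1.8
eef_pos: [453.5, 2.4, 311.0]
orientation: [180.0, 0.0, -89.8]
contact_force: [0.6, -0.1, -0.3]
width: 85.6
grasp_force: 0.0
```

```bash
python3 -m creep '[[0,0,0,6,49,0,1],[0,0,0,12,98,0,1],[0,0,0,18,147,0,1],[0,0,0,24,196,0,1],[0,0,0,30,245,-10,1],[0,0,0,36,294,-20,1],[0,0,0,42,343,-35,1],[0,0,0,48,380,-55,1],[0,0,0,50,406,-80,1],[0,0,0,50,406,-80,1],[0,0,0,50,406,-80,1]]'
python3 - <<'E'
from workcell import r
import cv2,numpy as np
print(r.get_obs())
c=r.camera("wrist"); cv2.imwrite("pics/w1.png",c["image"][:,:,::-1]); np.savez("w1.npz",**c)
E
```

```text
clock: 2.9
eef_pos: [503.1, 406.1, 229.8]
orientation: [179.9, -0.1, -89.9]
contact_force: [0.0, -0.4, -0.6]
width: 85.6
grasp_force: 0.0
{'clock': 2.9, 'joints': array([ 5.61701728e+01,  1.80511937e+01, -3.15572548e+00,  3.60602054e-03,
       -6.89709716e+01, -5.60941542e+01]), 'joint_vel': array([-0.96429665, -2.53895259,  0.71220123,  0.47514359, -0.25420164,
        0.06665682]), 'joint_efforts': array([ 7.82760903e-01, -5.19242549e+01,  2.83978969e+01,  6.57233879e+00,
        1.13015065e-01, -4.29196190e-02]), 'eef_pos': array([503.10627247, 406.13326163, 229.80097436]), 'orientation': array([ 1.79903557e+02, -1.49516686e-01, -8.99225564e+01]), 'contact_force': array([ 0.03235746, -0.41335628, -0.58140314]), 'moment': array([-0.0055509 , -0.03266305, -0.06051806]), 'grasp_force': 0.0, 'width': 85.62273890456574}
```

View pics/w1.png

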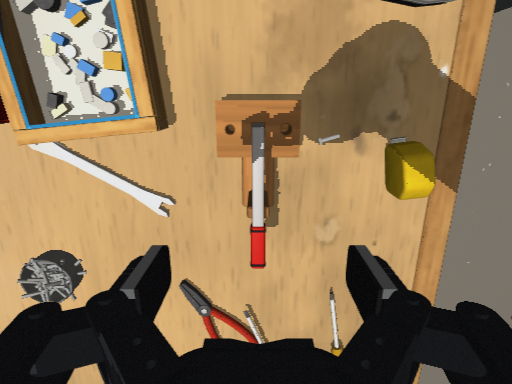

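The wrist view shows the key upright at column ~258. Its leg corner is near row 125 and its sleeve spans rows 227–266. I'll measure it from here.

```bash
cat > key.py <<'E'
from h import *
def key(c,top,reg):
    """key axis from the wrist view; top = z of bare arm's top face"""
    W=cloud(c);hsv=cv2.cvtColor(c["image"],cv2.COLOR_RGB2HSV).astype(int);H,S=hsv[...,0],hsv[...,1]
    X,Y,Z=np.moveaxis(W,-1,0);g=(X>reg[0])&(X<reg[1])&(Y>reg[2])&(Y<reg[3])&(c["range_z"]>0)
    s=biggest(g&((H<8)|(H>172))&(S>140)&(Z>top-10)&(Z<top+14));a=biggest(g&(S<60)&(Z>top-9)&(Z<top+9))
    rs=rect(c,s,top+2);ra=rect(c,a,top)
    f=lambda q:np.round([*q[0],*q[1],q[2]],1)
    for n,m,q in(("sleeve",s,rs),("arm",a,ra)): print(n,m.sum(),f(q),"ztop",np.median(Z[m]).round(1))
    v,u=np.nonzero(s|a);p=ray(c,np.c_[u,v],top).astype(np.float32);print("whole",f(cv2.minAreaRect(p)))
    d=np.array(rs[0])-ra[0];print("yaw",np.degrees(np.arctan2(d[1],d[0])))
    print("z profile arm by dist:",[(int(k),float(np.median(Z[a&(abs(np.hypot(X-rs[0][0],Y-rs[0][1])-k)<8)]).round(1))) for k in(40,60,80,100)])
E
python3 - <<'E'
from key import *
c=load("w1.npz");key(c,84,(470,540,340,520))
W=cloud(c);X,Y,Z=np.moveaxis(W,-1,0)
print(rect(c,biggest((Z>40)&(Z<50)&(X>430)&(X<580)&(Y>300)&(Y<420)),45))
print(rect(c,biggest((Z>69)&(Z<78)&(X>430)&(X<580)&(Y>400)&(Y<480)),72))
E
```

```text
sleeve 457 [503.5 483.1  13.9  37.5   0. ] ztop 85.5
arm 1166 [5.035e+02 4.076e+02 1.140e+01 1.017e+02 1.000e-01] ztop 83.5
whole [503.5 429.9  14.  146.3   0. ]
yaw 90.04213653210431
z profile arm by dist: [(40, 83.5), (60, 83.5), (80, 83.5), (100, 83.5)]
((503.02154541015625, 362.99969482421875), (89.84844207763672, 58.74333572387695), 0.047395411878824234)
((493.8996276855469, 447.05987548828125), (5.339725971221924, 12.526277542114258), 0.38880884647369385)
```

```bash
python3 -m creep '[[0,0,0,0,2,-45,1],[0,0,0,0,2,-90,1],[0,0,0,0,2,-125,1],[0,0,0,0,2,-150,1],[0,0,0,0,2,-165,1],[0,0,0,0,2,-171,1],[0,0,0,0,2,-171,1],[0,0,0,0,2,-171,0],[0,0,0,0,2,-171,0],[0,0,0,0,2,-171,0],[0,0,0,0,2,-171,0],[0,0,0,0,2,-171,0],[0,0,0,0,2,-171,0],[0,0,0,0,2,-171,0],[0,0,0,0,2,-171,0],[0,0,0,0,2,-171,0]]' 70
```

```text
clock: 4.55
eef_pos: [503.7, 408.4, 60.8]
orientation: [-180.0, 0.0, -90.0]
contact_force: [-1.6, -0.2, 5.3]
width: 10.8
grasp_force: 68.9
```

```bash
python3 -m creep '[[0,0,0,0,0,8,0],[0,0,0,0,0,18,0],[0,0,0,0,0,28,0],[0,0,0,0,0,38,0],[0,0,0,0,0,50,0],[0,0,0,0,0,65,0],[0,0,0,0,0,80,0],[0,0,0,0,0,80,0],[0,0,0,0,0,80,0]]'
python3 - <<'E'
from workcell import r
from key import *
c=r.camera("wrist"); cv2.imwrite("pics/w2.png",c["image"][:,:,::-1]); np.savez("w2.npz",**c)
o=r.get_obs();print(o["eef_pos"],o["moment"])
key(c,164,(470,540,340,520))
E
```

```text
clock: 5.45
eef_pos: [503.5, 408.2, 140.6]
orientation: [-180.0, 0.0, -90.0]
contact_force: [-0.5, -0.0, -2.1]
width: 10.6
grasp_force: 68.4
[503.24652998 407.90068444 139.96630229] [-0.0131187  -0.00071569  0.00452262]Traceback (most recent call last):
  File "<stdin>", line 5, in <module>
  File "key.py", line 6, in key
    s=biggest(g&((H<8)|(H>172))&(S>140)&(Z>top-10)&(Z<top+14));a=biggest(g&(S<60)&(Z>top-9)&(Z<top+9))
  File "h.py", line 18, in biggest
    n,l,s,_=cv2.connectedComponentsWithStats(m.astype(np.uint8)); return l==1+np.argmax(s[1:,4])
                                                                              ~~~~~~~~~^^^^^^^^^
    return _wrapfunc(a, 'argmax', axis=axis, out=out, **kwds)
    return bound(*args, **kwds)
ValueError: attempt to get argmax of an empty sequence
```

View pics/w2.png

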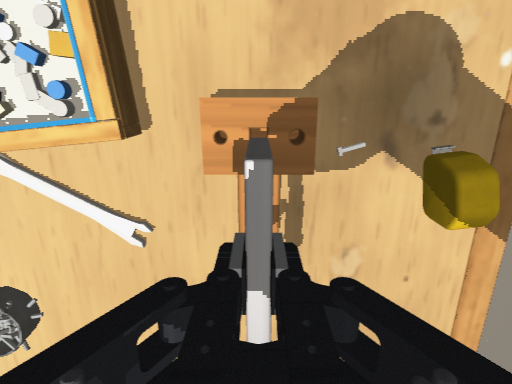

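The key is held and clear of the holder. The arm's bare bar runs up column ~258 to the leg corner near row 160, with the leg's face above that. I'll check its pitch and where the leg is.

```bash
cat > held.py <<'E'
from h import *
def held(c,tcp):
    W=cloud(c);S=cv2.cvtColor(c["image"],cv2.COLOR_RGB2HSV)[...,1].astype(int)
    X,Y,Z=np.moveaxis(W,-1,0)
    for lo in range(-60,-8,6):  # slices along the arm, in dy from TCP
        m=(abs(X-tcp[0])<25)&(Y-tcp[1]>lo)&(Y-tcp[1]<lo+6)&(Z>tcp[2]+10)&(Z<tcp[2]+40)&(c["range_z"]>0)
        if m.sum()>5: print(lo+3,m.sum(),"x",X[m].min().round(1),X[m].max().round(1),"ctr",((X[m].min()+X[m].max())/2).round(1),"z",np.median(Z[m]).round(1))
    m=(abs(X-tcp[0])<15)&(Y-tcp[1]<-20)&(Y-tcp[1]>-70)&(Z>tcp[2]-50)&(Z<tcp[2]+40)&(c["range_z"]>0)
    print("leg outer face y (rel tcp):",[(h,m2.sum(),np.median(Y[m2]-tcp[1]).round(1),np.median(X[m2]).round(1)) for h in(-30,-20,-10,0,10,18) for m2 in [m&(abs(Z-tcp[2]-h)<4)&(Y-tcp[1]<-40)] if m2.any()])
E
python3 - <<'E'
from held import *
held(load("w2.npz"),[503.3,408,140.3])
E
```

```text
-51 348 x 497.2 509.2 ctr 503.2 z 162.3
-45 417 x 497.2 509.2 ctr 503.2 z 163.4
-39 398 x 497.2 508.9 ctr 503.0 z 163.3
-33 379 x 497.5 509.0 ctr 503.2 z 163.3
-27 366 x 497.4 509.1 ctr 503.2 z 163.2
-21 353 x 497.3 509.2 ctr 503.2 z 163.3
-15 332 x 497.2 509.1 ctr 503.2 z 163.2
-9 1387 x 484.8 521.1 ctr 503.0 z 164.8
leg outer face y (rel tcp): [(-30, np.int64(39), np.float64(-50.8), np.float64(502.9)), (-20, np.int64(45), np.float64(-50.8), np.float64(503.0)), (-10, np.int64(61), np.float64(-50.8), np.float64(503.5)), (0, np.int64(69), np.float64(-50.8), np.float64(503.0)), (10, np.int64(80), np.float64(-50.8), np.float64(503.2)), (18, np.int64(180), np.float64(-50.6), np.float64(502.6))]
```

The key hangs level at yaw 90. Its leg axis is 44.8 mm to -y of the TCP and its tip is 51 mm below it. Next I'll hover short of the screw and measure the bore.

```bash
python3 -m creep '[[0,0,0,-2,-30,0,0],[0,0,-0.5,-4,-75,5,0],[0,0,-1,-7,-120,5,0],[0,0,-1,-10,-165,5,0],[0,0,-1,-12,-210,5,0],[0,0,-1,-12,-240,5,0],[0,0,-1,-12,-248,5,0],[0,0,-1,-12,-248,5,0],[0,0,-1,-12,-248,5,0]]'
python3 - <<'E'
from workcell import r
from held import *
c=r.camera("wrist"); np.savez("w3.npz",**c)
o=r.get_obs();t=o["eef_pos"];print(t,o["orientation"])
held(c,t)
W=cloud(c);X,Y,Z=np.moveaxis(W,-1,0);H=cv2.cvtColor(c["image"],cv2.COLOR_RGB2HSV).astype(int)
m=biggest((X>430)&(X<540)&(Y>0)&(Y<110)&(Z>44)&(Z<56)&(c["range_z"]>0)); print("housing",rect(c,m,50))
m=biggest((X>430)&(X<640)&(Z>36)&(Z<46)&(Y<135)&(H[...,0]<18)&(H[...,1]>80)); print("offcut",rect(c,m,40))
cv2.imwrite("pics/w3.png",cv2.resize(c["image"][0:260,130:400],None,fx=2,fy=2)[:,:,::-1])
E
```

```text
clock: 6.4
eef_pos: [491.7, 160.6, 145.0]
orientation: [180.0, -0.0, -91.0]
contact_force: [-0.7, 0.2, -1.9]
width: 10.6
grasp_force: 68.4
[491.72487775 160.9231699  145.01097337] [ 1.79990327e+02 -6.22977667e-03 -9.09490584e+01]
-51 391 x 484.5 496.6 ctr 490.5 z 167.0
-45 412 x 484.7 496.3 ctr 490.5 z 167.8
-39 390 x 484.7 496.5 ctr 490.6 z 167.8
-33 379 x 485.2 496.7 ctr 490.9 z 167.7
-27 369 x 485.2 496.8 ctr 491.0 z 167.7
-21 358 x 485.2 497.1 ctr 491.2 z 167.7
-15 327 x 485.2 496.7 ctr 491.0 z 167.7
-9 1645 x 473.2 512.3 ctr 492.7 z 169.1
leg outer face y (rel tcp): [(-30, np.int64(35), np.float64(-51.4), np.float64(490.2)), (-20, np.int64(42), np.float64(-51.3), np.float64(490.3)), (-10, np.int64(50), np.float64(-51.3), np.float64(490.5)), (0, np.int64(60), np.float64(-51.3), np.float64(490.6)), (10, np.int64(83), np.float64(-51.3), np.float64(490.8)), (18, np.int64(223), np.float64(-50.9), np.float64(490.4))]
housing ((491.72540283203125, 58.03236770629883), (59.83390808105469, 49.86414337158203), 87.90132141113281)
offcut ((558.2392578125, 75.29795837402344), (115.1213150024414, 40.42493438720703), 87.90479278564453)
```

View pics/w3.png

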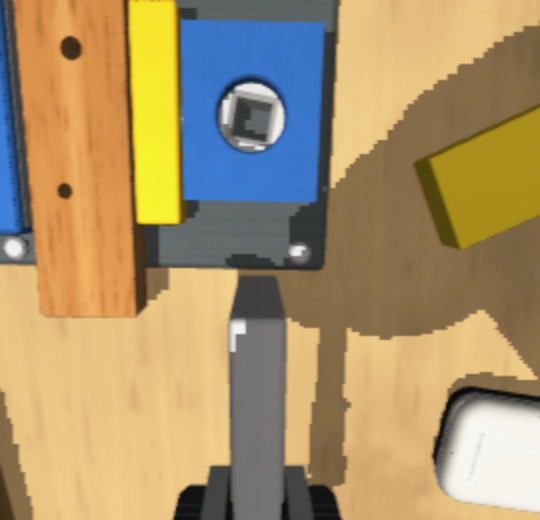

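The view shows the key's leg at crop (258,300) and the bore at crop (252,115), with its socket slightly rotated. The vise yaw reads about -2.1°. I'll fit the bore.

```bash
python3 - <<'E'
from h import *
c=load("w3.npz");im=c["image"];h=cv2.cvtColor(im,cv2.COLOR_RGB2HSV).astype(int)
blue=(h[...,0]>98)&(h[...,0]<125)&(h[...,1]>120)
n=~blue; n[:20]=0;n[100:]=0;n[:,:225]=0;n[:,288:]=0
m=biggest(n);v,u=np.nonzero(m);p=ray(c,np.c_[u,v],50).astype(np.float32)
hull=cv2.convexHull(p);print("bore",m.sum(),cv2.minEnclosingCircle(p),cv2.fitEllipse(hull),p.mean(0))
d=n&(h[...,2]<110)&(h[...,1]<90)&m
e=cv2.erode(m.astype(np.uint8),np.ones((5,5)))>0
k=biggest(d&e);print("socket at z38",k.sum(),rect(c,k,38), "px",np.argwhere(k).mean(0))
E
```

```text
bore 936 ((491.9400634765625, 59.234378814697266), 12.18212604522705) ((491.9689636230469, 58.913902282714844), (23.384296417236328, 24.20078468322754), 90.67662811279297) [491.94843   58.780228]
socket at z38 346 ((493.1973571777344, 58.56495666503906), (14.682990074157715, 15.458168983459473), 80.5135498046875) px [ 59.49710983 254.76589595]
```

```bash
python3 -m creep '[[0,0,-1.1,1,-25,-5,0],[0,0,-1.1,2,-45,-10,0],[0,0,-1.1,2.4,-57,-18,0],[0,0,-1.1,2.4,-57,-30,0],[0,0,-1.1,2.4,-57,-33,0],[0,0,-1.1,2.4,-57,-33,0],[0,0,-1.1,2.4,-57,-33,0]]'
python3 - <<'E'
from workcell import r
from held import *
c=r.camera("wrist"); np.savez("w4.npz",**c)
o=r.get_obs();t=o["eef_pos"];print(t,o["orientation"],o["contact_force"],o["moment"])
held(c,t)
X,Y,Z=np.moveaxis(cloud(c),-1,0)
m=biggest((X>430)&(X<540)&(Y>0)&(Y<110)&(Z>44)&(Z<56)&(c["range_z"]>0)); print("housing",rect(c,m,50))
cv2.imwrite("pics/w4.png",cv2.resize(c["image"][60:220,170:350],None,fx=3,fy=3)[:,:,::-1])
E
```

```text
clock: 7.15
eef_pos: [494.2, 103.9, 112.3]
orientation: [-180.0, -0.0, -92.0]
contact_force: [0.0, -0.5, -1.6]
width: 10.8
grasp_force: 68.4
[494.27883728 103.85362718 112.50798199] [-1.79977595e+02  6.86448740e-03 -9.20231534e+01] [-0.13473603  0.50536698 -2.03334753] [ 0.00725101  0.03235665 -0.02301105]
-51 351 x 486.1 498.1 ctr 492.1 z 134.3
-45 419 x 486.3 498.0 ctr 492.1 z 135.0
-39 392 x 486.4 498.3 ctr 492.3 z 135.1
-33 381 x 487.0 498.6 ctr 492.8 z 134.9
-27 368 x 487.1 498.9 ctr 493.0 z 135.0
-21 352 x 487.3 499.2 ctr 493.2 z 135.0
-15 331 x 487.4 499.0 ctr 493.2 z 135.0
-9 1588 x 476.0 515.0 ctr 495.5 z 136.6
leg outer face y (rel tcp): [(-30, np.int64(35), np.float64(-50.9), np.float64(491.8)), (-20, np.int64(45), np.float64(-50.9), np.float64(492.4)), (-10, np.int64(53), np.float64(-50.9), np.float64(491.4)), (0, np.int64(64), np.float64(-50.9), np.float64(492.3)), (10, np.int64(78), np.float64(-50.9), np.float64(491.9)), (18, np.int64(261), np.float64(-49.8), np.float64(491.5))]
housing ((491.75372314453125, 58.0560188293457), (59.148677825927734, 49.88479232788086), 87.95600891113281)
```

View pics/w4.png

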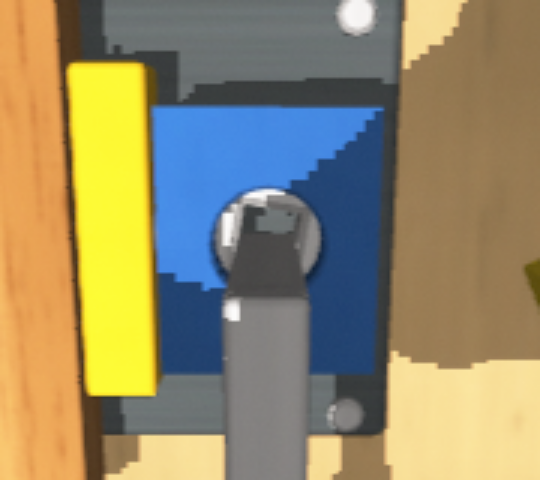

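The leg stands over the bore with the socket visible just beyond it at crop (270,218). The leg is at (492.0,58.9), so I'll lower it into the bore and watch the force.

```bash
python3 -m creep '[[0,0,0,0,-0.4,-8,0],[0,0,0,0,-0.4,-16,0],[0,0,0,0,-0.4,-20,0],[0,0,0,0,-0.4,-24,0],[0,0,0,0,-0.4,-27,0],[0,0,0,0,-0.4,-30,0],[0,0,0,0,-0.4,-30,0]]'
```

```text
clock: 7.9
eef_pos: [493.8, 102.6, 81.9]
orientation: [180.0, -0.0, -92.1]
contact_force: [0.4, -0.8, -1.3]
width: 10.3
grasp_force: 68.4
```

```bash
python3 -m creep '[[0,0,0,0,0,-4,0],[0,0,0,0,0,-8,0],[0,0,0,0,0,-12,0],[0,0,0,0,0,-15,0],[0,0,0,0,0,-17,0],[0,0,0,0,0,-18,0],[0,0,0,0,0,-19,0],[0,0,0,0,0,-19,0]]'
```

```text
clock: 8.7
eef_pos: [494.0, 102.7, 63.2]
orientation: [180.0, -0.0, -92.1]
contact_force: [0.0, 0.2, -1.8]
width: 10.2
grasp_force: 68.4
```

```bash
python3 -m creep '[[0,0,0,0,0,-0.7,0],[0,0,0,0,0,-1.4,0],[0,0,0,0,0,-1.4,0]]'
```

```text
clock: 9.0
eef_pos: [494.4, 103.1, 62.4]
orientation: [-179.9, 0.0, -92.1]
contact_force: [-1.0, 1.6, 3.2]
width: 10.6
grasp_force: 69.1
```

Contact at the floor shows the key is fully down. Now I'll let go and back off upward.

```bash
python3 -m creep '[[0,0,0,0,0,0.6,0.6],[0,0,0,0,0,0.6,0.6],[0,0,0,0,0,0.6,0.6],[0,0,0,0,0,0.6,0.6],[0,0,0,0,0,0.6,0.6],[0,0,0,0,10,30,1],[0,0,0,0,25,70,1],[0,0,0,0,45,115,1],[0,0,0,0,60,140,1],[0,0,0,0,60,140,1],[0,0,0,0,60,140,1]]'
python3 - <<'E'
from workcell import r
from key import *
c=r.camera("wrist"); np.savez("w5.npz",**c)
o=r.get_obs();print(o["eef_pos"],o["orientation"])
key(c,86,(440,540,20,230))
cv2.imwrite("pics/w5.png",c["image"][:,:,::-1])
E
```

```text
clock: 10.1
eef_pos: [493.8, 163.1, 202.1]
orientation: [-180.0, 0.1, -92.0]
contact_force: [-0.4, -0.4, -0.4]
width: 85.4
grasp_force: 0.0
[493.3465686  162.4592678  201.14856452] [ 1.79941114e+02 -1.65458202e-02 -9.20719215e+01]
sleeve 3 [5.079e+02 1.577e+02 2.000e+00 4.000e-01 2.510e+01] ztop 76.1
arm 1274 [494.5  98.   77.3  12.2  78.9] ztop 81.8
whole [496.8 109.7 101.2  12.2  78.9]
yaw 77.38713235317594
z profile arm by dist: [(40, 78.6), (60, 81.1), (80, 83.5), (100, 85.2)]
```

View pics/w5.png

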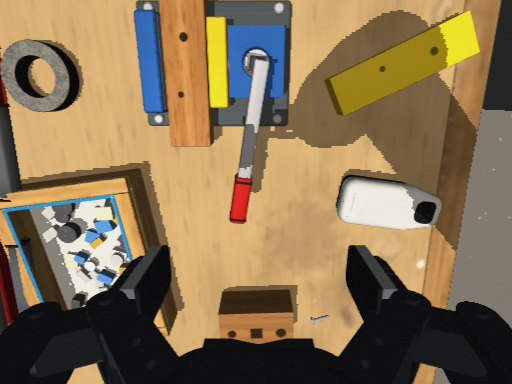

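The key stands in the screw and has turned within its play to about yaw 79°. It has drooped, and its red sleeve is near pixel (240,200). I'll locate the sleeve more closely.

```bash
python3 - <<'E'
from h import *
c=load("w5.npz");X,Y,Z=np.moveaxis(cloud(c),-1,0);h=cv2.cvtColor(c["image"],cv2.COLOR_RGB2HSV).astype(int)
u,v=np.meshgrid(np.arange(512),np.arange(384))
s=biggest(((h[...,0]<8)|(h[...,0]>172))&(h[...,1]>140)&(v>150)&(v<240)&(u>210)&(u<270))
a=(h[...,1]<60)&(abs(Z-82)<12)&(X>440)&(X<540)&(Y>40)&(Y<230)&(c["range_z"]>0);a=biggest(a)
m=a|(s&(Z>55))
q=np.c_[X[m],Y[m],Z[m]];mu=q.mean(0);d=np.linalg.svd(q-mu,full_matrices=False)[2][0];d*=np.sign(d[1])
print("dir yaw",np.degrees(np.arctan2(d[1],d[0])),"droop",np.degrees(np.arcsin(d[2])))
ps=np.c_[X[s],Y[s],Z[s]];t=(ps-mu)@d;print("sleeve t",t.min(),t.max(),"centre top",mu+d*(t.min()+t.max())/2,"medians",np.median(ps,0))
t2=(np.c_[X[a],Y[a],Z[a]]-mu)@d;print("arm t",t2.min(),"corner",mu+d*t2.min())
E
```

```text
dir yaw 78.5456724939316 droop -5.91292270304764
sleeve t 40.18832241601678 78.7191589864662 centre top [512.0005548  182.64405014  71.99135881] medians [512.01348995 182.35030508  72.56239043]
arm t -66.62653897609894 corner [487.09589457  59.73230801  84.97975625]
```

```bash
python3 -m creep '[[-3,0.3,-5,8,5,-40,1],[-6,0.7,-9.5,16,9,-80,1],[-6,0.7,-9.5,16,9,-115,1],[-6,0.7,-9.5,16,9,-138,1],[-6,0.7,-9.5,16,9,-150,1],[-6,0.7,-9.5,16,9,-155,1],[-6,0.7,-9.5,16,9,-155,1],[-6,0.7,-9.5,16,9,-155,0],[-6,0.7,-9.5,16,9,-155,0],[-6,0.7,-9.5,16,9,-155,0],[-6,0.7,-9.5,16,9,-155,0],[-6,0.7,-9.5,16,9,-155,0],[-6,0.7,-9.5,16,9,-155,0],[-6,0.7,-9.5,16,9,-155,0],[-6,0.7,-9.5,16,9,-155,0]]' 80
python3 - <<'E'
from workcell import r
import cv2,numpy as np
o=r.get_obs();print(o["joints"].round(1),o["moment"])
c=r.camera("scene");np.savez("s6.npz",**c);cv2.imwrite("pics/s6.png",cv2.resize(c["image"][130:250,200:360],None,fx=4,fy=4)[:,:,::-1])
E
```

```text
clock: 11.65
eef_pos: [510.6, 172.0, 47.2]
orientation: [-179.9, -6.0, -101.6]
contact_force: [3.5, -0.0, 1.4]
width: 14.7
grasp_force: 78.1
[ 42.1  20.7 -29.    5.1 -45.1 -57.4] [ 0.05885951 -1.41179621  0.52198968]
```

View pics/s6.png

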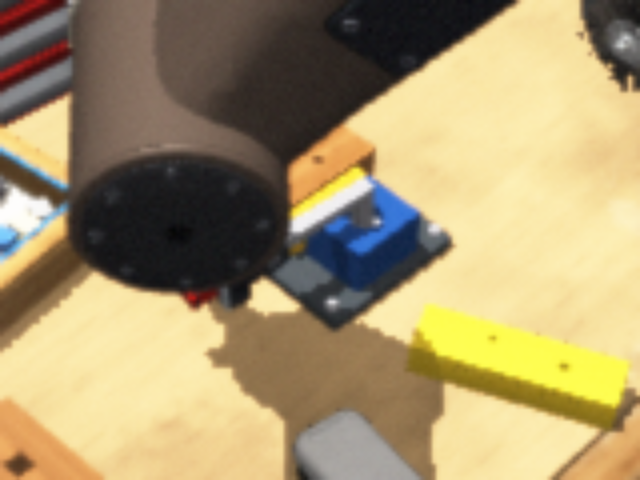

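The sleeve is gripped and the leg still stands in the screw at crop (370,210). I'll level the key about the socket, then measure.

```bash
python3 -m creep '[[1.5,-0.3,0,-0.1,-0.7,3,0],[3,-0.6,0,-0.2,-1.4,6,0],[4.5,-0.9,0,-0.4,-2.1,9,0],[5.9,-1.2,0,-0.5,-2.8,12,0],[5.9,-1.2,0,-0.5,-2.8,12.5,0],[5.9,-1.2,0,-0.5,-2.8,12.5,0]]'
python3 -c "
from workcell import r;o=r.get_obs();print(o['eef_pos'],o['contact_force'],o['moment'])"
```

```text
clock: 12.3
eef_pos: [509.6, 168.6, 59.7]
orientation: [-180.0, 0.0, -101.6]
contact_force: [3.2, 0.6, -0.7]
width: 14.5
grasp_force: 78.2
[509.59172703 168.59422313  59.69747588] [ 3.24773451  0.63089472 -0.71711751] [ 0.01989009 -1.52250019  0.43837969]
```

```bash
python3 -m creep '[[0,0,0,1.5,-0.3,0.7,0],[0,0,0,3,-0.6,1,0],[0,0,0,4,-0.8,1,0],[0,0,0,4,-0.8,1,0]]'
python3 -c "
from workcell import r;o=r.get_obs();print(o['eef_pos'],o['contact_force'],o['moment'])"
```

```text
clock: 12.7
eef_pos: [512.6, 167.7, 59.7]
orientation: [179.9, -0.1, -101.6]
contact_force: [-0.3, -0.4, -1.1]
width: 14.8
grasp_force: 77.8
[512.57801289 167.7430525   59.743603  ] [-0.34306631 -0.41796955 -1.11264038] [ 0.07411705  0.4536681  -0.12802419]
```

The force is near zero, so the key is centred. Now I'll work out the arc about the screw.

```bash
python3 - <<'E'
import numpy as np
from scipy.spatial.transform import Rotation as R
p=np.array([21,109.1,0])
for a in range(4,88,4): print(a,(R.from_euler('z',-a,degrees=True).apply(p)-p).round(1)[:2])
E
```

```text
4 [ 7.6 -1.7]
8 [15. -4.]
12 [22.2 -6.8]
16 [ 29.3 -10. ]
20 [ 36.  -13.8]
24 [ 42.6 -18. ]
28 [ 48.8 -22.6]
32 [ 54.6 -27.7]
36 [ 60.1 -33.2]
40 [ 65.2 -39. ]
44 [ 69.9 -45.2]
48 [ 74.1 -51.7]
52 [ 77.9 -58.5]
56 [ 81.2 -65.5]
60 [ 84.  -72.7]
64 [ 86.3 -80.1]
68 [ 88.  -87.7]
72 [ 89.2 -95.4]
76 [  89.9 -103.1]
80 [  90.1 -110.8]
84 [  89.7 -118.6]
```

```bash
python3 -m creep '[[0,0,-2,3.8,-0.8,0,0],[0,0,-4,7.6,-1.7,0,0],[0,0,-6,11.3,-2.8,0,0],[0,0,-8,15,-4,0,0],[0,0,-10,18.6,-5.4,0,0],[0,0,-12,22.2,-6.8,0,0],[0,0,-12,22.2,-6.8,0,0]]' 100
python3 -c "
from workcell import r;o=r.get_obs();print(o['eef_pos'],o['contact_force'],o['moment'],o['joints'].round())"
```

```text
clock: 13.4
eef_pos: [536.0, 161.3, 60.3]
orientation: [-180.0, 0.0, -113.7]
contact_force: [-3.4, 3.1, -0.7]
width: 14.7
grasp_force: 99.2
[536.0253401  161.33538042  60.32854603] [-3.37826113  3.06558025 -0.68575528] [ 1.5371281   1.31033039 -0.36394499] [ 37.  20. -26.   0. -44. -61.]
```

```bash
python3 -m creep '[[0,0,-4,7.1,-3.2,0,0],[0,0,-8,13.8,-7,0,0],[0,0,-12,20.4,-11.2,0,0],[0,0,-16,26.6,-15.8,0,0],[0,0,-20,32.4,-20.9,0,0],[0,0,-24,37.9,-26.4,0,0],[0,0,-28,43,-32.2,0,0],[0,0,-28,43,-32.2,0,0]]'
python3 -c "
from workcell import r;o=r.get_obs();print(o['eef_pos'],o['contact_force'],o['moment'],o['joints'].round())"
```

```text
clock: 14.2
eef_pos: [579.5, 129.2, 60.5]
orientation: [-180.0, 0.1, -141.6]
contact_force: [-1.8, 4.9, -0.4]
width: 14.5
grasp_force: 99.0
[579.47303489 129.23485877  60.5187556 ] [-1.83010876  4.89101817 -0.39630178] [2.0725682  0.65355014 0.03743523] [ 31.  22. -22.   0. -46. -83.]
```

```bash
python3 -m creep '[[0,0,-4,4.7,-6.2,0,0],[0,0,-8,8.9,-12.7,0,0],[0,0,-12,12.7,-19.5,0,0],[0,0,-16,16,-26.5,0,0],[0,0,-20,18.8,-33.7,0,0],[0,0,-24,21.1,-41.1,0,0],[0,0,-24,21.1,-41.1,0,0]]'
python3 -c "
from workcell import r;o=r.get_obs();print(o['eef_pos'],o['contact_force'],o['moment'],o['joints'].round())"
```

```text
clock: 14.9
eef_pos: [601.1, 88.2, 61.0]
orientation: [-180.0, 0.1, -165.5]
contact_force: [2.2, 3.6, -0.8]
width: 14.2
grasp_force: 99.1
[601.14269607  88.19907008  60.96132835] [ 2.21315491  3.56919403 -0.80165088] [ 1.57755915 -0.94927275  0.27779031] [  27.   23.  -20.    0.  -47. -102.]
```

```bash
python3 -m creep '[[0,0,-2,1,-3.8,0,0],[0,0,-4,1.7,-7.6,0,0],[0,0,-6,2.4,-11.4,0,0],[0,0,-7,2.6,-13.4,0,0],[0,0,-7,2.6,-13.4,0,0]]'
python3 -c "
from workcell import r;o=r.get_obs();print(o['eef_pos'],o['contact_force'],o['moment'],o['joints'].round())"
```

```text
clock: 15.4
eef_pos: [604.0, 74.9, 61.2]
orientation: [180.0, 0.2, -172.6]
contact_force: [5.5, 3.1, -1.2]
width: 14.5
grasp_force: 99.4
[604.01365753  74.92790955  61.20068616] [ 5.48886752  3.12239211 -1.16144616] [ 1.34228765 -2.10512598  0.35775181] [  25.   23.  -20.    0.  -47. -108.]
```

```bash
python3 -m creep '[[0,0,-1,0.8,-1.9,0,0],[0,0,-2,1.4,-3.9,0,0],[0,0,-3,1.5,-5.8,0,0],[0,0,-3,1.5,-5.8,0,0]]'
python3 -c "
from workcell import r;o=r.get_obs();print(o['eef_pos'],o['contact_force'],o['moment'],o['joints'].round())"
```

```text
clock: 15.8
eef_pos: [605.0, 68.9, 60.9]
orientation: [180.0, 0.1, -175.6]
contact_force: [5.0, 2.6, -0.9]
width: 14.4
grasp_force: 99.4
[604.95498476  68.91861671  60.92194357] [ 5.04010491  2.60600773 -0.92499887] [ 1.31590451 -1.95935846  0.39202888] [  25.   23.  -20.    0.  -47. -111.]
```

```bash
python3 -m creep '[[0,0,-1,0.6,-1.9,0,0],[0,0,-2,1,-3.9,0,0],[0,0,-3,1.2,-5.9,0,0],[0,0,-3,1.2,-5.9,0,0]]'
python3 - <<'E'
from workcell import r
from h import *
o=r.get_obs();print(o['eef_pos'],o['contact_force'],o['moment'])
for n in("wrist","top","scene"):
    c=r.camera(n);np.savez(f"{n}7.npz",**c);h=cv2.cvtColor(c["image"],cv2.COLOR_RGB2HSV).astype(int);X,Y,Z=np.moveaxis(cloud(c),-1,0)
    g=(c["range_z"]>0)&(X>430)&(X<640)&(Y>-60)&(Y<140)
    for nm,m,z in(("jaw",g&(h[...,0]>22)&(h[...,0]<35)&(h[...,1]>130)&(Z>34)&(Z<46),40),("off",g&(h[...,0]<18)&(h[...,1]>80)&(Z>35)&(Z<46),40),("house",g&(h[...,0]>98)&(h[...,0]<125)&(h[...,1]>120)&(Z>45)&(Z<55),50)):
        if m.sum()>20: m=biggest(m);print(n,nm,m.sum(),np.percentile(X[m],[5,95]).round(1),rect(c,m,z))
cv2.imwrite("pics/w7.png",load("wrist7.npz")["image"][:,:,::-1])
E
```

```text
clock: 16.2
eef_pos: [605.6, 62.8, 60.7]
orientation: [180.0, 0.0, -178.7]
contact_force: [4.7, 2.7, -1.2]
width: 14.3
grasp_force: 99.4
[605.55974253  62.82080394  60.6610054 ] [ 4.71578873  2.67355643 -1.15353909] [ 1.35940462 -1.80478133  0.29102189]
wrist jaw 1263 [528.4 542.4] ((534.6806640625, 82.81121826171875), (24.794584274291992, 16.655317306518555), 88.02702331542969)
wrist off 7888 [543.1 579.1] ((561.0867309570312, 24.57315444946289), (61.46442413330078, 39.961204528808594), 87.96060943603516)
wrist house 3287 [490.1 515.4] ((502.6868591308594, 40.6846809387207), (25.825769424438477, 28.22510528564453), 88.36873626708984)
top jaw 78 [525.2 538.7] ((533.0929565429688, 31.716238021850586), (34.55322265625, 15.96714973449707), 88.83450317382812)
top off 314 [543.8 580.2] ((562.2255859375, 21.524311065673828), (58.55416488647461, 37.40822982788086), 88.78803253173828)
top house 308 [469.8 514.1] ((492.220703125, 56.184417724609375), (57.723209381103516, 49.6277961730957), 88.39604949951172)
scene jaw 30 [528.1 541.2] ((533.673095703125, 82.9574966430664), (15.505102157592773, 24.171112060546875), 9.427202224731445)
scene off 351 [543.9 580.2] ((560.7350463867188, 86.15608215332031), (96.58839416503906, 43.860557556152344), 87.94574737548828)
scene house 224 [466.3 510.8] ((487.6705017089844, 59.353782653808594), (64.7466049194336, 51.399906158447266), 86.72962188720703)
```

View pics/w7.png

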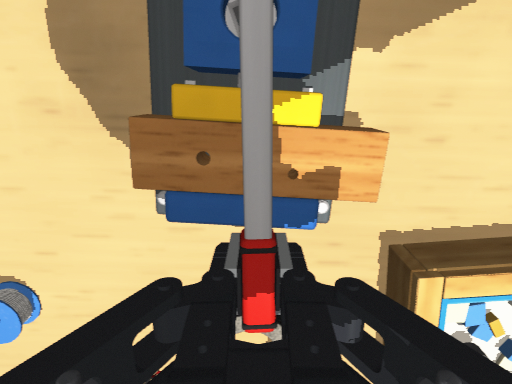

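The jaw now touches the wood and has moved it about 3 mm, but the torque hasn't risen. I'll turn on until it tightens.

```bash
python3 -m creep '[[0,0,-1,0.1,-2,0,0],[0,0,-2,0.2,-4,0,0],[0,0,-3,0.2,-6,0,0],[0,0,-4,0.1,-8,0,0],[0,0,-4,0.1,-8,0,0]]'
python3 -c "
from workcell import r;o=r.get_obs();print(o['eef_pos'],o['contact_force'],o['moment'],o['joints'].round())"
```

```text
clock: 16.85
eef_pos: [605.7, 54.9, 60.7]
orientation: [180.0, 0.1, 177.4]
contact_force: [4.9, 2.6, 0.3]
width: 14.4
grasp_force: 99.4
[605.71966048  54.92438729  60.70419823] [4.94758726 2.62331435 0.34743306] [ 1.43879032 -1.90233621  0.30597394] [  24.   23.  -20.    0.  -47. -116.]
```

```bash
python3 -m creep '[[0,0,-1,-0.1,-2,0,0],[0,0,-2,-0.2,-4,0,0],[0,0,-3,-0.4,-6,0,0],[0,0,-3,-0.4,-6,0,0]]'
python3 - <<'E'
from workcell import r
from h import *
o=r.get_obs();print(o['eef_pos'],o['contact_force'],o['moment'])
for n in("wrist","top"):
    c=r.camera(n);np.savez(f"{n}8.npz",**c);h=cv2.cvtColor(c["image"],cv2.COLOR_RGB2HSV).astype(int);X,Y,Z=np.moveaxis(cloud(c),-1,0)
    g=(c["range_z"]>0)&(X>430)&(X<640)&(Y>-60)&(Y<140)
    for nm,m,z in(("jaw",g&(h[...,0]>22)&(h[...,0]<35)&(h[...,1]>130)&(Z>34)&(Z<46),40),("off",g&(h[...,0]<18)&(h[...,1]>80)&(Z>35)&(Z<46),40),("fixed",g&(h[...,0]>98)&(h[...,0]<125)&(h[...,1]>120)&(Z>32)&(X>570),40)):
        if m.sum()>20: m=biggest(m);print(n,nm,m.sum(),np.percentile(X[m],[5,95]).round(1),rect(c,m,z))
E
```

```text
clock: 17.25
eef_pos: [605.4, 49.0, 60.7]
orientation: [180.0, 0.1, 174.4]
contact_force: [4.6, 3.2, -1.2]
width: 14.0
grasp_force: 99.3
[605.43957911  49.00266833  60.73366001] [ 4.5994618   3.16877395 -1.17302823] [ 1.51027447 -1.98365154  0.39060241]
wrist jaw 1776 [527.8 542.4] ((534.5275268554688, 79.86531066894531), (29.990930557250977, 16.95037841796875), 87.94493865966797)
wrist off 6574 [543.2 579. ] ((561.2557373046875, 20.237483978271484), (52.972503662109375, 39.93217468261719), 87.63050079345703)
wrist fixed 2008 [584.6 601.3] ((592.7476196289062, 78.65220642089844), (38.455894470214844, 18.595382690429688), 87.75621032714844)
top jaw 85 [528.6 542.2] ((534.0137939453125, 76.78475952148438), (34.5617790222168, 15.978189468383789), 88.8211669921875)
top off 274 [543.6 580.3] ((562.14404296875, 17.605545043945312), (50.71484375, 37.405357360839844), 88.78788757324219)
```

```bash
python3 -m creep '[[0,0,-1,-0.2,-2,0,0],[0,0,-2,-0.5,-4,0,0],[0,0,-2,-0.5,-4,0,0]]'
python3 -c "
from workcell import r;o=r.get_obs();print(o['eef_pos'],o['contact_force'],o['moment'],o['joints'].round())"
python3 -m creep '[[0,0,-1,-0.3,-2,0,0],[0,0,-2,-0.6,-4,0,0],[0,0,-2,-0.6,-4,0,0]]'
python3 -c "
from workcell import r;o=r.get_obs();print(o['eef_pos'],o['contact_force'],o['moment'],o['joints'].round())"
```

```text
clock: 17.65
eef_pos: [605.1, 45.0, 60.8]
orientation: [180.0, 0.1, 172.4]
contact_force: [5.2, 2.1, -0.5]
width: 13.8
grasp_force: 99.3
[605.13496442  45.02824592  60.83762968] [ 5.21859257  2.05743077 -0.50543358] [ 1.4277652  -2.11416648  0.40188605] [  23.   23.  -20.    0.  -47. -120.]
clock: 17.95
eef_pos: [604.7, 41.1, 60.9]
orientation: [180.0, 0.1, 170.4]
contact_force: [6.1, 2.7, -0.7]
width: 14.4
grasp_force: 99.3
[604.66460206  41.07983771  60.87646865] [ 6.14016872  2.65569836 -0.69719213] [ 1.43970754 -2.28222625  0.37853186] [  22.   23.  -20.    0.  -47. -122.]
```

```bash
cat > gap.py <<'E'
from h import *
def gap(c,t):
    """wrist view: x of the blue/yellow/wood edges along the vise axis, and arm line"""
    h=cv2.cvtColor(c["image"],cv2.COLOR_RGB2HSV).astype(int);H,S=h[...,0],h[...,1];X,Y,Z=np.moveaxis(cloud(c),-1,0)
    ok=c["range_z"]>0
    a=np.radians(-2.05);e=np.array([np.cos(a),np.sin(a)]);o=np.array([491.9,58.6])
    u=(X-o[0])*e[0]+(Y-o[1])*e[1];w=-(X-o[0])*e[1]+(Y-o[1])*e[0]
    top=ok&(Z>36.5)&(Z<44)
    for lo,hi in((-45,-35),(-35,-25),(-25,-15),(15,25),(25,35)):
        b=(w>lo)&(w<hi)
        out=[]
        for nm,m in(("jaw",top&b&(H>20)&(H<35)&(S>130)),("wood",top&b&(H<19)&(S>80)),("fix",top&b&(H>98)&(H<125)&(S>110)&(u>70))):
            if m.sum()>20: out.append((nm,np.percentile(u[m],[1,99]).round(1).tolist()))
        print((lo,hi),out)
    m=ok&(S<70)&(Z>t[2]+15)&(Z<t[2]+32)&(np.hypot(X-o[0],Y-o[1])<90);m=biggest(m)
    q=np.c_[X[m],Y[m],Z[m]];mu=q.mean(0);d=np.linalg.svd(q-mu,full_matrices=False)[2][0];d*=np.sign(d[0])
    f=mu+d*(o[0]-mu[0])/d[0];print("arm yaw",np.degrees(np.arctan2(d[1],d[0])),"slope",np.degrees(np.arcsin(d[2])),"line at screw x: y,z(top)",f[1:],"axis end",q[np.argmin(q@d)])
E
python3 - <<'E'
from workcell import r
from gap import *
c=r.camera("wrist");np.savez("w9.npz",**c)
print("w7");gap(load("wrist7.npz"),[0,0,60.7])
print("now");gap(c,[0,0,60.9])
E
```

```text
w7
(-45, -35) [('jaw', [33.8, 50.0]), ('wood', [51.0, 90.1]), ('fix', [91.5, 109.6])]
(-35, -25) [('jaw', [33.4, 50.2]), ('wood', [51.1, 90.1]), ('fix', [91.5, 109.6])]
(-25, -15) [('jaw', [33.5, 50.3]), ('wood', [51.0, 90.0]), ('fix', [91.5, 109.5])]
(15, 25) [('jaw', [33.5, 50.3]), ('wood', [51.1, 90.1]), ('fix', [91.3, 109.6])]
(25, 35) [('jaw', [33.5, 50.4]), ('wood', [51.0, 90.2]), ('fix', [91.5, 109.7])]
arm yaw 1.7348737415273263 slope -0.39290136517842117 line at screw x: y,z(top) [60.7150157  85.44898241] axis end [497.63873997  60.29473539  84.11562069]
now
(-45, -35) [('jaw', [33.9, 50.5]), ('wood', [51.3, 90.2]), ('fix', [91.7, 109.4])]
(-35, -25) [('jaw', [33.7, 50.5]), ('wood', [51.4, 90.2]), ('fix', [91.6, 109.6])]
(-25, -15) [('jaw', [33.7, 50.6]), ('wood', [51.3, 90.0]), ('fix', [91.6, 109.6])]
(15, 25) [('jaw', [33.9, 50.6]), ('wood', [51.4, 90.4]), ('fix', [91.6, 109.4])]
(25, 35) [('jaw', [33.8, 50.6]), ('wood', [51.4, 90.3]), ('fix', [91.6, 109.7])]
arm yaw -9.145009615739916 slope -0.34480288071400006 line at screw x: y,z(top) [60.56838263 85.50961776] axis end [498.82402553  64.56311539  84.1791467 ]
```

```bash
python3 - <<'E'
from gap import *
for f in("w3.npz","w5.npz"):
    print(f)
    try: gap(load(f),[0,0,60])
    except Exception as e: print(e)
c=load("w9.npz");X,Y,Z=np.moveaxis(cloud(c),-1,0);S=cv2.cvtColor(c["image"],cv2.COLOR_RGB2HSV)[...,1].astype(int)
# leg faces: points between bore top and arm, around the screw
for z0 in(52,58,64,70,76,82):
    m=(c["range_z"]>0)&(abs(Z-z0)<3)&(np.hypot(X-491.9,Y-58.6)<22)
    if m.sum()>5:print(z0,m.sum(),"x",np.percentile(X[m],[2,98]).round(1),"y",np.percentile(Y[m],[2,98]).round(1))
E
```

```text
w3.npz
(-45, -35) [('jaw', [27.9, 44.6]), ('wood', [46.5, 86.0]), ('fix', [90.9, 109.3])]
(-35, -25) [('jaw', [28.1, 45.0]), ('wood', [46.4, 85.7]), ('fix', [91.1, 109.6])]
(-25, -15) [('jaw', [28.1, 44.8]), ('wood', [46.5, 85.7]), ('fix', [91.1, 109.4])]
(15, 25) [('jaw', [28.1, 44.8]), ('wood', [46.5, 85.8]), ('fix', [91.3, 109.4])]
(25, 35) [('jaw', [28.2, 45.1]), ('wood', [46.6, 85.8]), ('fix', [91.2, 109.6])]
attempt to get argmax of an empty sequence
w5.npz
(-45, -35) [('jaw', [28.2, 44.5]), ('wood', [46.6, 85.7]), ('fix', [91.1, 109.7])]
(-35, -25) [('jaw', [28.3, 44.8]), ('wood', [46.4, 85.7]), ('fix', [91.3, 109.6])]
(-25, -15) [('jaw', [27.9, 44.5]), ('wood', [46.5, 85.6]), ('fix', [91.2, 109.6])]
(15, 25) [('jaw', [28.1, 44.7]), ('wood', [46.5, 86.0]), ('fix', [91.0, 109.6])]
(25, 35) [('jaw', [28.3, 45.1]), ('wood', [46.6, 85.8]), ('fix', [91.2, 109.4])]
arm yaw 78.64751819487836 slope -6.625866714844373 line at screw x: y,z(top) [84.03771112 82.72611204] axis end [483.65956216  59.83910498  78.09291569]
52 1668 x [486.3 510.7] y [37.5 79.2]
82 477 x [498.5 513.4] y [52.2 64.7]
```

```bash
python3 - <<'E'
from h import *
c=load("w9.npz");K=c["K"];R=cv2.Rodrigues(np.array(c["rvec"],float))[0];t=np.array(c["tvec"],float).ravel()
a=np.radians(-2.05);e=np.array([np.cos(a),np.sin(a)]);n=np.array([-e[1],e[0]]);o=np.array([491.9,58.6])
u=np.arange(47,96,.5);w=np.linspace(20,36,30)
acc=[];accz=[]
for ww in w:
    P=np.c_[o+u[:,None]*e+ww*n,np.full(len(u),40.)];q=P@R.T+t;px=q@K.T;px=px[:,:2]/px[:,2:]
    m=px.astype(np.float32).reshape(-1,1,2)
    acc.append(cv2.remap(c["image"],m[...,0],m[...,1],1)[:,0]);accz.append(cv2.remap(c["range_z"],m[...,0],m[...,1],0)[:,0])
A=np.mean(acc,0).round().astype(int)
for i,x in enumerate(u):
    if x<54 or 87<x: print(x,A[i])
from workcell import r
ob=r.get_obs();print(ob["joint_efforts"].round(2))
E
```

```text
47.0 [253 251  54]
47.5 [253 251  54]
48.0 [253 251  54]
48.5 [253 251  54]
49.0 [253 250  54]
49.5 [253 243  49]
50.0 [246 219  42]
50.5 [153 121  27]
51.0 [111  77  35]
51.5 [186 125  67]
52.0 [227 157  83]
52.5 [235 164  87]
53.0 [234 164  87]
53.5 [234 164  86]
87.5 [164 115  62]
88.0 [162 112  61]
88.5 [161 111  60]
89.0 [158 108  58]
89.5 [154 105  56]
90.0 [146  98  53]
90.5 [102  78  61]
91.0 [42 63 96]
91.5 [ 36  71 119]
92.0 [ 38  75 127]
92.5 [ 39  78 131]
93.0 [ 40  81 136]
93.5 [ 44  87 145]
94.0 [ 44  88 146]
94.5 [ 44  88 146]
95.0 [ 45  88 146]
95.5 [ 44  88 146]
[ -1.95 -54.3   18.33   4.68  -2.62  -0.44]
```

The wood/fixed-jaw boundary shows no dark gap now, so contact has just been made. I'll turn on in small steps, watching the torque about the screw.

```bash
cat > tq.py <<'E'
from workcell import r
import numpy as np
o=r.get_obs();p=o['eef_pos'][:2]-[491.9,58.6];F=o['contact_force'];M=o['moment']
print("tcp",o['eef_pos'].round(1),"yaw",o['orientation'][2].round(1),"F",F.round(1),"M",M.round(2),"torque",round((p[0]*F[1]-p[1]*F[0])/1000+M[2],2))
E
python3 -m creep '[[0,0,-1,-0.3,-2,0,0],[0,0,-2,-0.7,-3.9,0,0],[0,0,-2,-0.7,-3.9,0,0]]' >/dev/null; python3 tq.py
python3 -m creep '[[0,0,-1,-0.4,-1.9,0,0],[0,0,-2,-0.9,-3.8,0,0],[0,0,-2,-0.9,-3.8,0,0]]' >/dev/null; python3 tq.py
```

```text
tcp [604.   37.3  60.9] yaw 168.4 F [ 6.1  3.8 -1.2] M [ 1.6  -2.28  0.46] torque 1.01
tcp [603.3  33.5  61. ] yaw 166.4 F [ 5.4  3.7 -0.4] M [ 1.54 -2.39  0.48] torque 1.03
```

```bash

python3 -m creep '[[0,0,-1,-0.5,-1.9,0,0],[0,0,-2,-1,-3.8,0,0],[0,0,-2,-1,-3.8,0,0]]' >/dev/null; python3 tq.py
python3 -m creep '[[0,0,-1,-0.5,-1.9,0,0],[0,0,-2,-1.1,-3.7,0,0],[0,0,-2,-1.1,-3.7,0,0]]' >/dev/null; python3 tq.py
python3 - <<'E'
from workcell import r
from gap import *
c=r.camera("wrist");np.savez("w10.npz",**c);gap(c,[0,0,61])
E
```

```text
tcp [602.3  29.5  61. ] yaw 164.4 F [ 6.4  2.  -0.4] M [ 1.26 -2.5   0.45] torque 0.85
tcp [601.4  25.9  61.1] yaw 162.4 F [ 6.5  2.  -1.1] M [ 1.27 -2.67  0.49] torque 0.93
(-45, -35) [('jaw', [34.0, 50.3]), ('wood', [51.3, 90.2]), ('fix', [91.6, 107.6])]
(-35, -25) [('jaw', [33.8, 50.5]), ('wood', [51.2, 89.8]), ('fix', [91.3, 104.3])]
(-25, -15) [('jaw', [33.9, 50.3]), ('wood', [51.1, 66.4]), ('fix', [97.0, 109.9])]
(15, 25) [('jaw', [33.8, 50.5]), ('wood', [51.4, 90.2]), ('fix', [91.7, 109.7])]
(25, 35) [('jaw', [34.0, 50.6]), ('wood', [51.4, 90.5]), ('fix', [91.7, 109.8])]
arm yaw -16.85547362699072 slope -0.243248530772396 line at screw x: y,z(top) [60.55759689 85.51954532] axis end [496.14621034  53.06298294  83.92292238]
```

```bash

python3 -m creep '[[0,0,1,0.9,1.7,0,0],[0,0,2,2,3.6,0,0],[0,0,2,2,3.6,0,0]]' >/dev/null; python3 tq.py
python3 -m creep '[[0,0,1,0.5,1.9,0,0],[0,0,2,1,3.9,0,0],[0,0,2,1,3.9,0,0]]' >/dev/null; python3 tq.py
python3 -m creep '[[0,0,2,0.9,3.8,0,0],[0,0,4,1.6,7.7,0,0],[0,0,4,1.6,7.7,0,0]]' >/dev/null; python3 tq.py
```

```text
tcp [602.5  29.4  60.6] yaw 164.4 F [4.9 0.6 0.3] M [ 0.71 -2.08  0.32] torque 0.53
tcp [603.3  32.9  60.6] yaw 166.4 F [ 5.2 -0.8  0.5] M [-0.05 -2.12  0.13] torque 0.18
tcp [604.8  41.   60.5] yaw 170.5 F [5.6 0.1 0.2] M [ 0.14 -2.01  0.23] torque 0.35
```

```bash

python3 -m creep '[[0,0,2,0.7,3.9,0,0],[0,0,4,1.2,7.9,0,0],[0,0,4,1.2,7.9,0,0]]' >/dev/null; python3 tq.py
python3 -m creep '[[0,0,2,0.5,4,0,0],[0,0,4,0.7,7.9,0,0],[0,0,4,0.7,7.9,0,0]]' >/dev/null; python3 tq.py
python3 -m creep '[[0,0,2,0.3,4,0,0],[0,0,4,0.2,7.9,0,0],[0,0,4,0.2,7.9,0,0]]' >/dev/null; python3 tq.py
```

```text
tcp [605.6  49.   60.3] yaw 174.5 F [ 3.1 -0.4 -0.4] M [ 0.04 -1.79  0.23] torque 0.22
tcp [606.   57.1  60.1] yaw 178.5 F [ 3.6 -0.4 -0.9] M [ 0.04 -1.24  0.15] torque 0.11
tcp [605.8  65.   60. ] yaw -177.5 F [ 1.1 -0.1 -2.6] M [ 0.14 -0.33  0.15] torque 0.13
```

```bash

python3 -m creep '[[0,0,2,0,4,0,0],[0,0,4,-0.3,7.9,0,0],[0,0,4,-0.3,7.9,0,0]]' >/dev/null; python3 tq.py
python3 -m creep '[[0,0,2,-0.4,3.9,0,0],[0,0,4,-1,7.8,0,0],[0,0,4,-1,7.8,0,0]]' >/dev/null; python3 tq.py
python3 - <<'E'
from workcell import r
from gap import *
c=r.camera("wrist");np.savez("w11.npz",**c);gap(c,[0,0,60])
E
```

```text
tcp [605.2  72.7  59.8] yaw -173.5 F [-2.1 -0.3 -3.1] M [ 0.11  0.73 -0.03] torque -0.03
tcp [604.3  80.4  59.9] yaw -169.5 F [-4.5 -1.1 -3.9] M [-0.11  1.54 -0.06] torque -0.08
(-45, -35) [('jaw', [33.8, 50.4]), ('wood', [51.3, 90.3]), ('fix', [91.7, 109.4])]
(-35, -25) [('jaw', [33.8, 50.5]), ('wood', [51.3, 90.1]), ('fix', [91.6, 109.4])]
(-25, -15) [('jaw', [33.7, 50.4]), ('wood', [51.3, 90.4]), ('fix', [91.6, 109.6])]
(15, 25) [('jaw', [33.8, 50.3]), ('wood', [51.1, 61.2]), ('fix', [97.0, 109.4])]
(25, 35) [('jaw', [33.7, 50.6]), ('wood', [51.3, 89.9]), ('fix', [91.6, 104.9])]
arm yaw 10.572640219086697 slope -0.9650238460971677 line at screw x: y,z(top) [60.95846177 85.76098759] axis end [497.41175939  67.52051197  84.46084697]
```

```bash

python3 -m creep '[[0,0,2,-0.2,3.9,0.3,0],[0,0,4,-0.8,7.7,0.6,0],[0,0,4,-0.8,7.7,0.6,0]]' >/dev/null; python3 tq.py
python3 -m creep '[[0,0,2,-0.5,3.8,0,0],[0,0,4,-1.2,7.5,0,0],[0,0,4,-1.2,7.5,0,0]]' >/dev/null; python3 tq.py
```

```text
tcp [602.9  87.7  60.2] yaw -165.5 F [-5.8 -0.7 -5.4] M [-0.21  2.1  -0.06] torque 0.03
tcp [600.8  94.8  59.8] yaw -161.6 F [-6.7 -1.1 -5.2] M [-0.31  2.87 -0.3 ] torque -0.17
```

Working back through these readings, torque only appeared between arm yaw 66° and 38°, and the key is free from about -12° to +18°. So the real play is larger than I assumed, and the screw is only just at grip. I'll return and turn further.

```bash

python3 -m creep '[[0,0,-4,1.9,-7.1,0,0],[0,0,-8,3.5,-14.4,0,0],[0,0,-12,4.5,-22.1,0.3,0],[0,0,-16,5,-29.8,0.5,0],[0,0,-20,5.1,-37.8,0.7,0],[0,0,-24,4.8,-45.8,1,0],[0,0,-28,3.8,-54,1,0],[0,0,-30,3.1,-58,1,0],[0,0,-32,2.2,-62,1,0],[0,0,-34,1.2,-66,1,0],[0,0,-34,1.2,-66,1,0]]' >/dev/null; python3 tq.py
python3 -m creep '[[0,0,-1,-0.5,-1.9,0,0],[0,0,-2,-1,-3.8,0,0],[0,0,-2,-1,-3.8,0,0]]' >/dev/null; python3 tq.py
python3 -m creep '[[0,0,-1,-0.6,-1.9,0,0],[0,0,-2,-1.2,-3.7,0,0],[0,0,-2,-1.2,-3.7,0,0]]' >/dev/null; python3 tq.py
python3 - <<'E'
from workcell import r
from gap import *
c=r.camera("wrist");np.savez("w12.npz",**c);gap(c,[0,0,60])
E
```

```text
tcp [603.1  29.8  61.2] yaw 164.4 F [-6.6  5.5 -5.7] M [2.06 2.2  0.46] torque 0.88
tcp [602.3  26.1  61.2] yaw 162.4 F [-7.6  4.5 -4.8] M [1.93 2.09 0.58] torque 0.82
tcp [601.1  22.6  61.2] yaw 160.4 F [-7.9  5.2 -6.4] M [2.09 2.07 0.61] torque 0.9
(-45, -35) [('jaw', [33.6, 50.4]), ('wood', [51.4, 90.2]), ('fix', [91.6, 106.9])]
(-35, -25) [('jaw', [33.9, 50.6]), ('wood', [51.3, 88.3])]
(-25, -15) [('jaw', [33.6, 50.3]), ('wood', [51.2, 90.5]), ('fix', [92.0, 109.6])]
(15, 25) [('jaw', [33.8, 50.6]), ('wood', [51.4, 90.3]), ('fix', [91.8, 109.8])]
(25, 35) [('jaw', [33.9, 50.7]), ('wood', [51.4, 90.3]), ('fix', [91.6, 109.7])]
arm yaw -18.658920669698052 slope -0.8291115539452371 line at screw x: y,z(top) [60.89717071 86.75004857] axis end [500.76146916  63.97084022  84.85191465]
```

```bash

python3 -m creep '[[0,0,-1,-1.3,-1.7,-0.4,0],[0,0,-2,-2.3,-3.4,-0.4,0],[0,0,-2,-2.3,-3.4,-0.4,0]]' >/dev/null; python3 tq.py
python3 -m creep '[[0,0,-1,-0.7,-1.8,0,0],[0,0,-2,-1.5,-3.6,0,0],[0,0,-2,-1.5,-3.6,0,0]]' >/dev/null; python3 tq.py
python3 -m creep '[[0,0,-1,-0.7,-1.8,0,0],[0,0,-2,-1.6,-3.6,0,0],[0,0,-2,-1.6,-3.6,0,0]]' >/dev/null; python3 tq.py
```

```text
tcp [599.8  18.8  61.5] yaw 158.4 F [-4.6  1.7 -3.6] M [0.84 1.31 0.43] torque 0.42
tcp [598.5  15.3  61.5] yaw 156.4 F [-3.9  2.9 -4.5] M [1.37 1.23 0.62] torque 0.76
tcp [596.8  11.2  61.5] yaw 154.4 F [-4.2  0.9 -3.5] M [0.4  1.24 0.41] torque 0.3
```

```bash
python3 - <<'E'
from workcell import r
from gap import *
c=r.camera("wrist");np.savez("w13.npz",**c);gap(c,[0,0,61])
# bore interior seen beside the key: colour classes in polar angle around the screw, z 50 and 38 planes
X,Y,Z=np.moveaxis(cloud(c),-1,0);ok=c["range_z"]>0
rr=np.hypot(X-492.3,Y-58.6);
m=ok&(rr<14)&(Z<48);print("bore pixels",m.sum(),"z",np.percentile(Z[m],[2,25,50,75,98]).round(1) if m.any() else 0)
v,u=np.nonzero(ok&(rr<40)&(Z>40));print("rows",v.min(),v.max(),"cols",u.min(),u.max(), "screw visible:", (rr[ok]).min())
for n in("top","scene"):
    c=r.camera(n);np.savez(n+"13.npz",**c);X,Y,Z=np.moveaxis(cloud(c),-1,0);ok=c["range_z"]>0;h=cv2.cvtColor(c["image"],cv2.COLOR_RGB2HSV).astype(int)
    rr=np.hypot(X-492,Y-57);m=ok&(rr<60)&(Z>70)&(Z<100)&(h[...,1]<80)
    if m.sum()>20:
        m=biggest(m);q=np.c_[X[m],Y[m],Z[m]];mu=q.mean(0);d=np.linalg.svd(q-mu,full_matrices=False)[2][0];d*=np.sign(d[0]);print(n,m.sum(),"yaw",np.degrees(np.arctan2(d[1],d[0])),"slope",np.degrees(np.arcsin(d[2])),"inner end",mu+d*np.percentile((q-mu)@d,1),"ztop",np.median(q[:,2]))
E
```

```text
(-45, -35) [('jaw', [33.9, 50.7]), ('wood', [51.4, 87.4])]
(-35, -25) [('jaw', [33.9, 50.5]), ('wood', [51.2, 91.0]), ('fix', [92.0, 109.6])]
(-25, -15) [('jaw', [33.6, 42.2]), ('wood', [65.3, 90.7]), ('fix', [91.6, 109.5])]
(15, 25) [('jaw', [34.0, 50.7]), ('wood', [51.5, 90.3]), ('fix', [91.8, 109.5])]
(25, 35) [('jaw', [33.9, 50.7]), ('wood', [51.4, 90.4]), ('fix', [91.6, 109.7])]
arm yaw -24.940095225142734 slope -0.6792676866419193 line at screw x: y,z(top) [61.3867407  86.78150997] axis end [501.29759595  63.63160067  84.48225429]
bore pixels 566 z [17.1 36.3 37.3 38.5 47.6]
rows 0 102 cols 172 330 screw visible: 6.29271509504998
top 121 yaw -24.716126380534863 slope 0.45342457312920975 inner end [488.93952065  60.4960268   86.28335377] ztop 86.92779112633824
scene 111 yaw -24.533501621088323 slope 4.697569718123138 inner end [487.3115077   62.4720905   82.61102326] ztop 86.31350198769836
```

```bash
python3 - <<'E'
from h import *
C=np.array([492.1,58.8])
for f in("w3","wrist7","w9","w11","w12","w13"):
    c=load(f+".npz");X,Y,Z=np.moveaxis(cloud(c),-1,0);ok=c["range_z"]>0
    dx,dy=X-C[0],Y-C[1];rr=np.hypot(dx,dy);th=np.degrees(np.arctan2(dy,dx))
    ring=ok&(rr<13)&(Z>34)&(Z<42);hole=ok&(rr<13)&(Z<33)
    print(f,ring.sum(),hole.sum(),"center ring",X[ring].mean().round(1),Y[ring].mean().round(1))
    print("  ring rmin",{b:float(rr[k].min().round(1)) for b in range(-180,180,15) for k in[ring&(th>=b)&(th<b+15)] if k.sum()>1})
    print("  hole rmax",{b:float(rr[k].max().round(1)) for b in range(-180,180,15) for k in[hole&(th>=b)&(th<b+15)] if k.sum()>1})
E
```

```text
w3 527 342 center ring 492.1 57.0
  ring rmin {-180: 7.5, -165: 8.8, -150: 9.5, -135: 8.5, -120: 7.8, -105: 8.1, -90: 8.2, -75: 9.1, -60: 9.1, -45: 7.5, -30: 7.0, -15: 7.0, 0: 7.1, 15: 8.3, 30: 7.8, 45: 7.2, 60: 6.4, 75: 6.2, 90: 6.9, 105: 7.2, 120: 9.2, 135: 7.8, 150: 7.5, 165: 7.5}
  hole rmax {-180: 7.3, -165: 9.2, -150: 10.6, -135: 9.3, -120: 8.2, -105: 7.9, -90: 8.6, -75: 10.4, -60: 10.2, -45: 8.0, -30: 7.1, -15: 6.9, 0: 7.6, 15: 8.4, 30: 5.8, 45: 4.4, 60: 3.5, 75: 4.0, 90: 4.1, 105: 4.6, 120: 6.8, 135: 8.0, 150: 7.1, 165: 7.2}
wrist7 412 50 center ring 492.3 52.3
  ring rmin {-135: 8.5, -120: 9.4, -105: 8.6, -90: 7.7, -75: 7.7, -60: 7.9, -45: 9.3, 75: 10.6, 90: 10.6, 105: 10.9, 120: 11.9}
  hole rmax {-135: 10.0, -120: 10.3}
w9 426 51 center ring 491.1 53.4
  ring rmin {-150: 8.7, -135: 8.4, -120: 9.1, -105: 8.2, -90: 7.8, -75: 7.9, -60: 9.4, 60: 10.1, 75: 10.1, 90: 10.3, 105: 11.1}
  hole rmax {-135: 10.3, -120: 10.5}
w11 376 69 center ring 493.7 52.0
  ring rmin {-135: 9.4, -120: 9.1, -105: 8.3, -90: 7.7, -75: 7.7, -60: 8.1, -45: 8.1, -30: 10.3, 75: 11.1, 90: 10.8, 105: 10.9, 120: 11.6}
  hole rmax {-135: 10.6, -120: 10.7, -105: 8.8, -90: 7.9, -75: 7.7, -60: 8.4, -45: 9.3}
w12 419 48 center ring 490.1 53.5
  ring rmin {-165: 9.4, -150: 8.2, -135: 8.3, -120: 9.2, -105: 8.2, -90: 8.0, -75: 8.9, -60: 10.6, 45: 10.4, 60: 10.0, 75: 10.0, 90: 10.7}
  hole rmax {-150: 8.4, -135: 10.2}
w13 411 63 center ring 489.2 52.3
  ring rmin {-165: 8.2, -150: 7.6, -135: 8.3, -120: 9.0, -105: 8.2, -90: 7.9, -75: 8.4, 45: 10.9, 60: 10.9, 75: 11.1}
  hole rmax {-150: 8.5, -135: 10.1}
```

```bash

python3 -m creep '[[0,0,4,2.7,7.3,-0.3,0],[0,0,8,5.2,14.8,-0.6,0],[0,0,12,6.8,22.2,-0.6,0],[0,0,16,8,29.8,-0.6,0],[0,0,20,8.8,37.8,-0.6,0],[0,0,24,9.2,45.8,-0.6,0],[0,0,28,9,53.7,-0.6,0],[0,0,32,8.4,61.5,-0.6,0],[0,0,32,8.4,61.5,-0.6,0]]' >/dev/null; python3 tq.py
python3 -m creep '[[0,0,-4,0.5,-7.9,0,0],[0,0,-8,0.8,-15.7,0,0]]' >/dev/null; python3 tq.py
python3 -m creep '[[0,0,-5,-0.4,-9.8,0,0]]' >/dev/null; python3 tq.py
python3 -m creep '[[0,0,-5,-1.2,-9.8,0,0]]' >/dev/null; python3 tq.py
python3 -m creep '[[0,0,-5,-2.1,-9.6,0,0]]' >/dev/null; python3 tq.py
```

```text
tcp [605.3  73.3  61. ] yaw -173.5 F [-4.2 -2.  -2.5] M [-0.38  1.34  0.16] torque -0.0
tcp [606.4  57.2  61.2] yaw 178.2 F [-5.4  1.8 -1.9] M [0.85 1.58 0.45] torque 0.64
tcp [606.1  47.5  61.2] yaw 173.2 F [-5.1  3.7 -2.7] M [1.25 1.7  0.62] torque 0.99
tcp [605.   37.7  61.2] yaw 168.2 F [-4.2  4.1 -2.9] M [1.66 1.67 0.69] torque 1.06
tcp [603.   28.1  61.2] yaw 163.2 F [-4.7  3.8 -1.8] M [1.87 1.52 0.74] torque 1.02
```

```bash
cat > sock.py <<'E'
from h import *
def sock(c,C=np.array([491.9,58.6])):
    X,Y,Z=np.moveaxis(cloud(c),-1,0);ok=c["range_z"]>0
    near=ok&(np.hypot(X-C[0],Y-C[1])<12.4)&(Z<47)
    # hole/ring boundary on the -y side: for ring pixels adjacent to hole
    ring=(near&(Z>36.2)&(Z<41)).astype(np.uint8);hole=(near&(Z<35.5)).astype(np.uint8)
    b=(ring>0)&(cv2.dilate(hole,np.ones((3,3)))>0)
    v,u=np.nonzero(b);p=ray(c,np.c_[u,v],38)-C
    o=np.argsort(np.arctan2(p[:,1],p[:,0]));return p[o].round(1)
E
python3 - <<'E'
from workcell import r
from sock import *
c=r.camera("wrist");np.savez("w14.npz",**c)
for f in("wrist7","w11","w14"):
    p=sock(load(f+".npz"));print(f,[tuple(map(float,q)) for q in p if q[1]<-3])
E
python3 tq.py
```

```text
wrist7 [(-5.3, -6.7), (-5.2, -7.2), (-5.2, -7.7), (-5.2, -8.2), (-4.8, -7.7), (-5.2, -8.6), (-5.6, -10.1), (-4.8, -8.6), (-4.0, -7.2), (-5.6, -10.6), (-4.8, -9.1), (-5.2, -10.1), (-4.8, -9.6), (-4.4, -9.1), (-4.8, -10.1), (-5.2, -11.0), (-4.7, -10.6), (-4.3, -10.1), (-4.7, -11.0), (-3.9, -10.6), (-3.5, -10.6), (-3.1, -9.6), (-3.1, -10.6), (-2.6, -10.1), (-2.6, -10.6), (-2.2, -10.6), (-1.8, -10.6), (-1.4, -9.1), (-1.4, -9.6), (-1.0, -9.1), (-0.1, -8.6), (0.7, -8.6), (1.2, -8.6), (1.6, -8.6), (2.0, -8.6), (2.5, -8.2), (2.4, -7.7), (2.9, -7.2), (3.3, -7.2), (5.0, -6.7)]
w11 [(-4.1, -8.6), (-4.0, -9.5), (-3.5, -9.5), (-3.2, -8.9), (-3.5, -9.9), (-3.4, -10.4), (-2.8, -8.9), (-3.0, -10.3), (-2.6, -9.8), (-2.5, -10.3), (-2.2, -9.7), (-1.8, -9.7), (-1.5, -9.1), (-1.4, -9.6), (-0.6, -9.0), (-0.2, -8.9), (0.1, -8.4), (0.2, -8.9), (0.5, -8.3), (1.1, -9.2), (1.5, -9.1), (2.0, -9.1), (1.9, -8.6), (2.7, -8.5), (2.6, -8.0), (2.5, -7.5), (3.1, -8.4), (3.6, -8.3), (3.5, -7.8), (3.8, -7.3), (4.2, -7.2), (5.5, -7.0), (5.4, -6.5), (6.0, -6.9), (6.4, -6.9), (6.3, -6.4), (6.8, -6.8), (7.6, -6.2), (8.0, -6.1), (6.5, -4.9), (8.5, -6.0), (6.9, -4.8), (8.9, -6.0), (8.4, -5.6), (9.7, -5.3), (9.5, -4.4)]
w14 [(-6.1, -7.2), (-6.3, -7.7), (-5.6, -6.9), (-4.9, -6.1), (-6.4, -8.1), (-5.7, -7.4), (-5.1, -6.6), (-6.6, -8.6), (-5.2, -7.0), (-6.2, -8.7), (-5.5, -8.0), (-5.8, -8.9), (-4.4, -8.8), (-4.5, -9.3), (-4.1, -9.4), (-3.3, -9.7), (-2.8, -9.4), (-2.6, -8.9), (-2.7, -10.4), (-2.5, -10.0), (-2.4, -9.5), (-2.1, -8.6), (-2.2, -10.6), (-2.0, -9.6), (-1.8, -9.2), (-1.7, -8.7), (-1.8, -10.7), (-1.7, -10.2), (-1.6, -9.8), (-0.9, -9.0), (-0.5, -9.1), (0.5, -8.9), (0.9, -9.1), (1.1, -8.6), (1.9, -8.9), (1.8, -7.8), (2.3, -9.0)]
tcp [602.5  26.9  61.3] yaw 162.8 F [-4.9 -1.2 -2.1] M [0.2  1.45 0.36] torque 0.07
```

```bash

python3 -m creep '[[0,0,4,2.4,7.6,-0.3,0],[0,0,8,3.6,15.4,-0.3,0],[0,0,12,4.2,23.3,-0.3,0],[0,0,16,4.3,31.2,-0.3,0],[0,0,20,4,39,-0.3,0],[0,0,24,3.4,46.5,-0.3,0],[0,0,28,2,54.3,-0.3,0],[0,0,28,2,54.3,-0.3,0]]' |head -1; python3 tq.py
python3 - <<'E'
from workcell import r
from sock import *
from gap import gap
c=r.camera("wrist");np.savez("w15.npz",**c)
for f in("w11","w15"):
    p=sock(load(f+".npz"));q=p[(p[:,1]<-3)&(p[:,0]>-2.5)].astype(np.float32);l=cv2.fitLine(q,cv2.DIST_HUBER,0,.01,.01).ravel();print(f,len(q),"side angle",np.degrees(np.arctan2(l[1],l[0])),"line pt",l[2:])
gap(c,[0,0,61])
E
```

```text
clock: 27.35
tcp [604.2  82.7  60.8] yaw -168.4 F [-4.2 -0.5 -1.5] M [-0.33  1.61 -0.04] torque -0.0
w11 36 side angle 19.976439 line pt [ 3.98 -7.51]
w15 50 side angle 19.407627 line pt [ 4.348041  -7.5216966]
(-45, -35) [('jaw', [33.7, 50.4]), ('wood', [51.2, 90.3]), ('fix', [91.5, 109.5])]
(-35, -25) [('jaw', [33.8, 50.6]), ('wood', [51.3, 90.4]), ('fix', [91.7, 109.4])]
(-25, -15) [('jaw', [33.8, 50.5]), ('wood', [51.3, 90.4]), ('fix', [91.6, 109.5])]
(15, 25) [('jaw', [33.9, 50.5]), ('wood', [51.2, 90.6]), ('fix', [91.7, 109.7])]
(25, 35) [('jaw', [33.8, 50.6]), ('wood', [51.2, 89.2])]
arm yaw 11.629907669348984 slope -1.244167012817999 line at screw x: y,z(top) [61.03933445 87.15130474] axis end [497.83695373  66.18516692  84.9147912 ]
```

```bash
python3 - <<'E'
from h import *
o=np.array([491.9,58.6])
for f,z in(("w4",112),("wrist7",61),("w9",61),("w11",60),("w12",61),("w13",61.5),("w14",61),("w15",61)):
    c=load(f+".npz");X,Y,Z=np.moveaxis(cloud(c),-1,0);S=cv2.cvtColor(c["image"],cv2.COLOR_RGB2HSV)[...,1].astype(int)
    m=(c["range_z"]>0)&(S<70)&(Z>z+15)&(Z<z+32)&(np.hypot(X-o[0],Y-o[1])<88);m=biggest(m);m=cv2.erode(m.astype(np.uint8),np.ones((3,5)))>0
    q=np.c_[X[m],Y[m],Z[m]];mu=q.mean(0);U,s,V=np.linalg.svd(q-mu,full_matrices=False)
    d=V[0]*np.sign(V[0][0] if f!="w4" else V[0][1]);n=V[2]*np.sign(V[2][2]);lat=np.array([-d[1],d[0],0]);lat/=np.linalg.norm(lat)
    print(f,m.sum(),"roll(lean to left +)",np.degrees(np.arcsin(n@lat)).round(2),"resid",(s[2]/np.sqrt(len(q))).round(2),"lat offset of axis from screw",((mu[:2]-o)@lat[:2]).round(2),"arm top z at screw",(mu+d*((o-mu[:2])@d[:2]))[2].round(1))
E
```

```text
w4 4453 roll(lean to left +) 1.17 resid 1.65 lat offset of axis from screw -0.42 arm top z at screw 135.1
wrist7 5547 roll(lean to left +) 2.66 resid 0.65 lat offset of axis from screw 2.14 arm top z at screw 85.5
w9 5494 roll(lean to left +) 2.2 resid 0.65 lat offset of axis from screw 1.91 arm top z at screw 85.6
w11 5514 roll(lean to left +) 3.26 resid 0.66 lat offset of axis from screw 2.35 arm top z at screw 85.8
w12 5615 roll(lean to left +) 2.47 resid 0.65 lat offset of axis from screw 2.21 arm top z at screw 86.8
w13 5560 roll(lean to left +) 2.96 resid 0.64 lat offset of axis from screw 2.42 arm top z at screw 86.8
w14 5643 roll(lean to left +) 2.56 resid 0.65 lat offset of axis from screw 2.08 arm top z at screw 87.2
w15 5608 roll(lean to left +) 3.1 resid 0.65 lat offset of axis from screw 2.51 arm top z at screw 87.2
```

The key leans about 2.5° to the left, which puts only part of the leg in contact. I'll set it upright in the socket, raise the grip force and turn again.

```bash

python3 -m creep '[[1.5,-0.3,0,-0.2,-0.9,0.4,0],[2.9,-0.6,0,-0.4,-1.8,0.8,0],[2.9,-0.6,0,-0.4,-1.8,0.8,0]]' 120|head -1; python3 tq.py
cat > lean.py <<'E'
from workcell import r
from h import *
import sys
o=np.array([491.9,58.6]);z=r.get_obs()["eef_pos"][2]
c=r.camera("wrist");np.savez(sys.argv[1],**c);X,Y,Z=np.moveaxis(cloud(c),-1,0);S=cv2.cvtColor(c["image"],cv2.COLOR_RGB2HSV)[...,1].astype(int)
m=(c["range_z"]>0)&(S<70)&(Z>z+15)&(Z<z+32)&(np.hypot(X-o[0],Y-o[1])<88);m=biggest(m);m=cv2.erode(m.astype(np.uint8),np.ones((3,5)))>0
q=np.c_[X[m],Y[m],Z[m]];mu=q.mean(0);U,s,V=np.linalg.svd(q-mu,full_matrices=False)
d=V[0]*np.sign(V[0][0]);n=V[2]*np.sign(V[2][2]);lat=np.array([-d[1],d[0],0]);lat/=np.linalg.norm(lat)
print("yaw",np.degrees(np.arctan2(d[1],d[0])).round(1),"slope",np.degrees(np.arcsin(d[2])).round(2),"roll",np.degrees(np.arcsin(n@lat)).round(2),"lat",((mu[:2]-o)@lat[:2]).round(2),"top z",(mu+d*((o-mu[:2])@d[:2]))[2].round(1))
E
python3 lean.py w16.npz
```

```text
clock: 27.7
tcp [604.3  79.8  62. ] yaw -168.7 F [-3.8  1.4 -1. ] M [ 0.    1.79 -0.07] torque 0.18
yaw 11.3 slope -0.17 roll 0.43 lat -0.84 top z 86.2
```

```bash

for i in 1; do python3 -m creep '[[0,0,-1,-0.6,-1.8,0,0],[0,0,-2,-0.6,-3.6,0,0],[0,0,-2,-0.6,-3.6,0,0]]' >/dev/null; python3 tq.py; done
python3 -m creep '[[0,0,-1,0.2,-2,0,0],[0,0,-2,0.4,-3.9,0,0],[0,0,-2,0.4,-3.9,0,0]]' >/dev/null; python3 tq.py
python3 -m creep '[[0,0,-1,0.2,-2,0,0],[0,0,-2,0.3,-3.9,0,0],[0,0,-2,0.3,-3.9,0,0]]' >/dev/null; python3 tq.py
python3 -m creep '[[0,0,-1,0.1,-2,0,0],[0,0,-2,0.2,-3.9,0,0],[0,0,-2,0.2,-3.9,0,0]]' >/dev/null; python3 tq.py
python3 lean.py w17.npz
```

```text
tcp [604.3  76.9  61.8] yaw -170.7 F [-1.5 -0.3 -0.4] M [-0.4   0.45  0.11] torque 0.1
tcp [604.6  73.1  61.8] yaw -172.7 F [ 0.5  0.  -0.3] M [-0.15 -0.09 -0.03] torque -0.04
tcp [604.8  69.1  61.8] yaw -174.7 F [1.7 0.  0.3] M [-0.17 -0.58 -0.  ] torque -0.02
tcp [605.2  65.2  61.9] yaw -176.7 F [ 3.  -1.6  1.3] M [-0.23 -1.14  0.06] torque -0.14
yaw 3.5 slope 0.16 roll 0.38 lat -0.21 top z 85.5
```

```bash

python3 -m creep '[[0,0,-2,1.2,-4,0,0],[0,0,-4,1.3,-7.9,0,0],[0,0,-4,1.3,-7.9,0,0]]' >/dev/null; python3 tq.py
python3 -m creep '[[0,0,-2,0.2,-4,0,0],[0,0,-4,0,-7.9,0,0],[0,0,-4,0,-7.9,0,0]]' >/dev/null; python3 tq.py
python3 -m creep '[[0,0,-2,-0.3,-4,0,0],[0,0,-4,-0.7,-7.9,0,0],[0,0,-4,-0.7,-7.9,0,0]]' >/dev/null; python3 tq.py
python3 lean.py w18.npz
```

```text
tcp [605.7  57.2  61.5] yaw 179.3 F [2.8 1.2 0.5] M [ 0.41 -0.72  0.18] torque 0.32
tcp [605.6  49.5  61.5] yaw 175.4 F [ 2.6  2.6 -0.3] M [ 0.83 -0.49  0.16] torque 0.47
tcp [604.8  41.8  61.4] yaw 171.4 F [2.4 3.3 0.9] M [ 1.08 -0.36  0.29] torque 0.7
yaw -8.1 slope -0.03 roll 0.08 lat -0.51 top z 85.4
```

```bash

python3 -m creep '[[0,0,-2,-0.5,-3.9,0,0],[0,0,-4,-1.1,-7.7,0,0],[0,0,-4,-1.1,-7.7,0,0]]' >/dev/null; python3 tq.py
python3 -m creep '[[0,0,-2,-0.8,-3.8,0,0],[0,0,-4,-1.7,-7.6,0,0],[0,0,-4,-1.7,-7.6,0,0]]' >/dev/null; python3 tq.py
python3 -m creep '[[0,0,-2,-1.1,-3.7,0,0],[0,0,-4,-2.3,-7.4,0,0],[0,0,-4,-2.3,-7.4,0,0]]' >/dev/null; python3 tq.py
python3 - <<'E'
from workcell import r
from sock import *
c=r.camera("wrist");np.savez("w19.npz",**c)
for f in("w17","w18","w19"):
    p=sock(load(f+".npz"));print(f,[tuple(map(float,q)) for q in p if q[1]<-3][::2])
E
python3 lean.py w20.npz
```

```text
tcp [603.6  34.   61.4] yaw 167.4 F [1.1 3.2 0.4] M [ 1.   -0.19  0.29] torque 0.67
tcp [601.7  26.2  61.3] yaw 163.5 F [0.7 1.8 0.6] M [ 0.64 -0.1   0.21] torque 0.43
tcp [599.4  18.6  61.3] yaw 159.5 F [ 0.4  1.3 -0.2] M [0.54 0.02 0.16] torque 0.31
w17 [(-5.6, -7.4), (-4.8, -6.9), (-5.1, -7.8), (-5.5, -8.8), (-4.3, -8.7), (-4.5, -11.1), (-3.7, -10.1), (-3.4, -9.6), (-3.3, -10.1), (-2.9, -10.6), (-2.5, -10.6), (-1.8, -8.6), (-1.3, -8.6), (-0.9, -9.1), (-0.8, -10.0), (-0.1, -9.1), (0.3, -8.1), (0.8, -9.5), (1.2, -9.5), (1.7, -9.5), (1.6, -8.1), (2.0, -8.5), (2.5, -8.5), (2.9, -8.5), (3.3, -8.0), (4.5, -7.5), (5.4, -7.4), (6.3, -7.4), (6.7, -7.4), (7.1, -6.9), (7.9, -5.9), (9.2, -6.3)]
w18 [(-5.9, -7.0), (-4.9, -6.2), (-5.6, -8.0), (-5.7, -9.0), (-5.4, -9.5), (-4.9, -9.1), (-5.0, -9.6), (-4.7, -11.1), (-2.4, -9.1), (-2.1, -10.1), (-1.6, -9.7), (-0.8, -9.9), (-0.4, -10.4), (-0.2, -9.0), (0.1, -10.0), (0.2, -9.1), (1.0, -9.2), (1.4, -9.3), (2.4, -8.5), (2.9, -8.1), (3.7, -8.7), (4.2, -8.3), (4.2, -7.8), (5.0, -8.4), (5.2, -7.5)]
w19 [(-6.4, -5.5), (-6.4, -6.5), (-5.6, -6.8), (-5.1, -8.0), (-4.6, -7.7), (-4.8, -9.7), (-3.9, -9.5), (-3.1, -9.9), (-2.3, -10.2), (-1.8, -9.9), (-0.5, -8.9), (0.0, -8.6), (1.8, -8.7), (2.6, -9.1), (2.8, -8.6)]
yaw -20.0 slope -0.14 roll 0.11 lat -0.37 top z 85.5
```

```bash

python3 -m creep '[[0,0,8,4.2,15.4,0,0],[0,0,16,6.2,30.9,0,0],[0,0,24,5.9,46.6,0,0],[0,0,30,4.9,58.3,0,0],[0,0,30,4.9,58.3,0,0]]' |head -1; python3 tq.py
python3 -m creep '[[-1.5,-0.2,0,-0.1,1,-0.2,0],[-3.1,-0.5,0,-0.3,2,-0.4,0],[-3.1,-0.5,0,-0.3,2,-0.4,0]]' >/dev/null; python3 tq.py
python3 -m creep '[[0,0,-7,0.9,-13.8,0,0]]' >/dev/null; python3 tq.py
python3 -m creep '[[0,0,-8,-0.2,-15.9,0,0]]' >/dev/null; python3 tq.py
python3 -m creep '[[0,0,-8,-2.3,-15.6,0,0]]' >/dev/null; python3 tq.py
```

```text
clock: 31.45
tcp [604.2  77.8  61.1] yaw -170.4 F [-0.1 -0.7  0.2] M [-0.43  0.12  0.1 ] torque 0.02
tcp [604.   79.   60.9] yaw -170.6 F [ 1.2 -0.6  1. ] M [-0.14  0.16  0.11] torque 0.01
tcp [605.5  65.9  61.2] yaw -177.5 F [ 0.4 -0.   1. ] M [ 0.13 -0.1   0.44] torque 0.43
tcp [605.7  49.5  61.4] yaw 174.2 F [-0.4  2.5  1.3] M [1.46 0.33 0.62] torque 0.9
tcp [603.7  33.8  61.4] yaw 166.1 F [0.7 3.2 1.2] M [1.92 0.13 0.71] torque 1.08
```

```bash

python3 -m creep '[[0,0,8,2.3,15.6,0,0],[0,0,16,2.5,31.5,0,0],[0,0,23,1.6,45.3,0,0],[0,0,23,1.6,45.3,0,0]]' |head -1; python3 tq.py
python3 -m creep '[[-0.3,2,0,1,0.2,-4,0],[-0.6,4,0,2,0.3,-8,0],[-0.9,5.4,0,2.9,0.5,-11,0],[-0.9,5.4,0,2.9,0.5,-11,0]]' >/dev/null; python3 tq.py; python3 lean.py w21.npz
```

```text
clock: 32.45
tcp [604.1  79.5  61. ] yaw -170.4 F [ 1.4 -1.3  0.7] M [-0.39  0.25  0.17] torque -0.01
tcp [606.9  78.8  49.3] yaw -170.8 F [-2.1 -0.5  4.3] M [ 0.2   1.1  -0.03] torque -0.05
yaw 7.3 slope -6.16 roll 3.14 lat 5.61 top z 85.8
```

```bash

python3 -m creep '[[0,0,-3,0.9,-6,0,0],[0,0,-6,1.4,-12,0,0]]' >/dev/null; python3 tq.py
python3 -m creep '[[0,0,-3,0.2,-6,0,0],[0,0,-6,0.1,-12,0,0]]' >/dev/null; python3 tq.py
python3 -m creep '[[0,0,-3,-0.3,-6,0,0]]' >/dev/null; python3 tq.py
python3 -m creep '[[0,0,-3,-0.6,-6,0,0]]' >/dev/null; python3 tq.py
```

```text
tcp [608.3  67.3  50.4] yaw -176.7 F [-2.3  0.8  3.2] M [0.63 1.01 0.22] torque 0.33
tcp [608.7  55.5  50.7] yaw 177.3 F [-2.3  2.9  3.3] M [1.19 0.82 0.39] torque 0.73
tcp [608.6  49.6  50.8] yaw 174.3 F [-3.   3.   3.4] M [1.49 0.81 0.5 ] torque 0.82
tcp [608.   43.7  50.9] yaw 171.3 F [-3.6  4.2  3.4] M [1.76 0.92 0.53] torque 0.97
```

```bash

python3 -m creep '[[0,0,-3,-0.9,-6,0,0]]' >/dev/null; python3 tq.py
python3 -m creep '[[0,0,-3,-1.2,-5.9,0,0]]' >/dev/null; python3 tq.py
python3 -m creep '[[0,0,-3,-1.5,-5.8,0,0]]' >/dev/null; python3 tq.py
python3 lean.py w22.npz
```

```text
tcp [607.2  37.9  51. ] yaw 168.3 F [-3.   4.2  5.1] M [1.22 0.97 0.66] torque 1.08
tcp [606.1  32.   51. ] yaw 165.3 F [-3.1  4.9  5. ] M [1.95 0.77 0.66] torque 1.15
tcp [604.7  26.2  51.1] yaw 162.3 F [-3.   0.7  5.3] M [0.18 0.74 0.74] torque 0.72
yaw -17.1 slope -5.2 roll 3.2 lat 3.31 top z 85.8
```

```bash

python3 -m creep '[[0,0,6,2.7,11.7,0,0],[0,0,12,4,23.5,0,0],[0,0,18,4.6,35.4,0,0],[0,0,24,4,47.3,-0.6,0],[0,0,28,2.8,55,-1.2,0],[0,0,28,2.8,55,-1.2,0]]' |head -1; python3 tq.py
python3 - <<'E'
from workcell import r
from sock import *
from gap import gap
c=r.camera("wrist");np.savez("w23.npz",**c)
for f in("w11","w15","w16","w17","w21","w23"):
    p=sock(load(f+".npz"));q=p[(p[:,1]<-3)&(p[:,0]>-2.5)].astype(np.float32);l=cv2.fitLine(q,cv2.DIST_HUBER,0,.01,.01).ravel();print(f,len(q),"side angle",np.degrees(np.arctan2(l[1],l[0])).round(1),"line pt",l[2:])
gap(c,[0,0,55])
E
```

```text
clock: 34.45
tcp [606.5  81.4  49.1] yaw -169.4 F [-3.1 -1.1  3.7] M [-0.07  1.09  0.02] torque -0.04
w11 36 side angle 20.0 line pt [ 3.98 -7.51]
w15 50 side angle 19.4 line pt [ 4.348041  -7.5216966]
w16 51 side angle 16.4 line pt [ 4.66 -7.6 ]
w17 42 side angle 17.7 line pt [ 2.98 -8.14]
w21 34 side angle 14.1 line pt [ 3.536914  -7.8119483]
w23 29 side angle 20.7 line pt [ 3.427586 -7.386207]
(-45, -35) [('jaw', [33.7, 50.3]), ('wood', [51.4, 90.2]), ('fix', [91.5, 109.6])]
(-35, -25) [('jaw', [33.9, 50.5]), ('wood', [51.4, 90.3]), ('fix', [91.6, 109.7])]
(-25, -15) [('jaw', [33.9, 50.5]), ('wood', [51.4, 90.5]), ('fix', [91.5, 109.6])]
(15, 25) [('jaw', [33.7, 50.6]), ('wood', [51.2, 60.9]), ('fix', [92.9, 109.6])]
(25, 35) [('jaw', [34.0, 50.6]), ('wood', [51.4, 89.9]), ('fix', [91.5, 103.5])]
arm yaw 10.70068204582592 slope -6.2107142753478675 line at screw x: y,z(top) [61.42794187 85.85176171] axis end [504.24865771  58.81324955  83.39311687]
```

```bash

python3 -m creep '[[0,0,-4,1.2,-7.9,0.5,0],[0,0,-12,2,-24,1.3,0]]' >/dev/null; python3 tq.py
python3 -m creep '[[0,0,-8,-0.3,-16.1,0.4,0]]' >/dev/null; python3 tq.py
python3 -m creep '[[0,0,-7,-1.9,-13.9,0.2,0]]' >/dev/null; python3 tq.py
```

```text
tcp [608.8  57.4  50.4] yaw 178.2 F [-5.   3.5  3.1] M [1.54 1.9  0.32] torque 0.72
tcp [607.9  40.8  50.6] yaw 170.1 F [-8.1  7.3  2.9] M [2.77 2.77 0.4 ] torque 1.11
tcp [605.2  26.8  50.4] yaw 163.0 F [-9.9  8.9  3.3] M [3.42 3.17 0.45] torque 1.14
```

```bash

python3 -m creep '[[0,0,7,1.9,13.9,0,0],[0,0,13,2.2,26,-0.4,0],[0,0,13,5.2,26,-0.4,0]]' |head -1; python3 tq.py
python3 -m creep '[[0,0,-4,0.2,-8,0.2,0],[0,0,-8,0,-16.1,0.4,0]]' >/dev/null; python3 tq.py
python3 -m creep '[[0,0,-4,-1,-8,0.2,0]]' >/dev/null; python3 tq.py
python3 -m creep '[[0,0,-3,-1,-5.9,0.1,0]]' >/dev/null; python3 tq.py
python3 lean.py w24.npz
```

```text
clock: 35.2
tcp [609.2  53.3  49.7] yaw 176.5 F [-13.    2.9   2.8] M [1.73 4.65 0.13] torque 0.4
tcp [607.8  36.9  49.4] yaw 168.1 F [-14.1   8.5   3.5] M [3.4  5.17 0.36] torque 1.05
tcp [606.2  28.8  49.3] yaw 164.1 F [-15.8  10.3   2.7] M [3.91 5.4  0.31] torque 1.02
tcp [604.6  22.9  49.2] yaw 161.1 F [-17.2  10.1   1.3] M [4.25 5.64 0.37] torque 0.9
yaw -20.7 slope -6.03 roll 3.61 lat 6.1 top z 85.8
```

Torque peaks near 1.1 N m before the key starts to cam in the socket. Friction takes about 0.6 N m of that, so the jaw holds roughly 100 N. I'll return into the free play, release and check.

```bash

python3 -m creep '[[0,0,8,1.5,15.6,0.2,0],[0,0,16,2,31.6,0.3,0],[0,0,22,1.4,43.5,0.3,0],[0,0,22,1.4,43.5,0.3,0]]' |head -1; python3 tq.py
python3 -m creep '[[0,0,0,0,0,0,0.5],[0,0,0,0,0,0,0.5],[0,0,0,0,0,0,0.6],[0,0,0,0,0,0,0.6],[0,0,0,0,0,0,0.6],[0,0,0,0,0,15,0.6],[0,0,0,0,0,45,0.8],[0,0,0,0,0,90,1],[0,0,0,0,0,130,1],[0,0,0,0,0,160,1],[0,0,0,0,0,160,1],[0,0,0,0,0,160,1]]'
python3 - <<'E'
from workcell import r
from h import *
c=r.camera("wrist");np.savez("w25.npz",**c);X,Y,Z=np.moveaxis(cloud(c),-1,0);ok=c["range_z"]>0;h=cv2.cvtColor(c["image"],cv2.COLOR_RGB2HSV).astype(int)
m=biggest(ok&(h[...,1]<70)&(Z>66)&(Z<95)&(np.hypot(X-492,Y-58.6)<110));q=np.c_[X[m],Y[m],Z[m]];mu=q.mean(0);d=np.linalg.svd(q-mu,full_matrices=False)[2][0];d*=np.sign(d[0]);t=(q-mu)@d
print("arm yaw",np.degrees(np.arctan2(d[1],d[0])),"slope",np.degrees(np.arcsin(d[2])),"inner end",mu+d*np.percentile(t,1),"outer",mu+d*np.percentile(t,99))
a=np.radians(-2.05);e=np.array([np.cos(a),np.sin(a)]);u=(X-491.9)*e[0]+(Y-58.6)*e[1];w=-(X-491.9)*e[1]+(Y-58.6)*e[0];top=ok&(Z>35)&(Z<46)
for nm,k in(("jaw",(h[...,0]>20)&(h[...,0]<35)&(h[...,1]>130)),("wood",(h[...,0]<19)&(h[...,1]>80)),("fix",(h[...,0]>98)&(h[...,0]<125)&(h[...,1]>110)&(u>70))):
    s=top&k&(w>20)&(w<38)|(top&k&(w<-20)&(w>-38));print(nm,s.sum(),np.percentile(u[s],[1,99]).round(1) if s.any() else 0)
E
```

```text
clock: 36.05
tcp [608.6  67.   50.2] yaw -176.5 F [-8.2  1.2  1.3] M [ 0.99  2.74 -0.13] torque 0.08
clock: 37.25
eef_pos: [611.8, 66.6, 213.3]
orientation: [-179.6, -4.2, -176.6]
contact_force: [0.4, -0.3, -0.9]
width: 85.3
grasp_force: 0.0
arm yaw 14.536882714344472 slope -6.5064630190071036 inner end [495.29229022  54.05395683  85.44094454] outer [590.38467926  78.71183912  74.23698898]
jaw 605 [33.7 50.9]
wood 1223 [ 51.7 270.3]
fix 360 [ 91.6 110.4]
```

```bash
python3 - <<'E'
from sock import *
from workcell import r
for f in("w3","w25"):
    c=load(f+".npz");X,Y,Z=np.moveaxis(cloud(c),-1,0);ok=c["range_z"]>0;C=np.array([491.9,58.6])
    p=sock(c);print(f,len(p),[tuple(map(float,q)) for q in p])
    near=ok&(np.hypot(X-C[0],Y-C[1])<11.5)&(Z<35.5);v,u=np.nonzero(near);
    if len(u)>10: print("  hole rect",rect(c,near,37))
print(r.get_obs()["clock"])
E
```

```text
w3 73 [(-8.8, -0.4), (-8.0, -1.1), (-8.0, -1.8), (-9.6, -3.2), (-9.6, -3.9), (-9.6, -4.6), (-8.8, -6.0), (-8.8, -7.4), (-8.1, -7.4), (-7.3, -7.4), (-6.6, -8.1), (-5.8, -8.1), (-5.1, -7.4), (-4.3, -6.8), (-5.1, -8.1), (-3.6, -8.1), (-2.8, -6.8), (-2.8, -8.2), (-2.1, -8.2), (-0.6, -8.2), (-0.6, -8.9), (0.2, -8.9), (0.9, -8.9), (1.7, -8.2), (2.5, -8.3), (3.2, -8.3), (6.2, -10.4), (6.2, -9.0), (6.2, -8.3), (7.0, -9.0), (7.0, -8.3), (7.7, -9.0), (6.3, -6.2), (7.0, -7.0), (7.0, -6.3), (6.3, -5.6), (6.3, -4.2), (7.1, -4.2), (7.2, -2.1), (7.2, -1.4), (7.9, -1.4), (8.0, -0.0), (7.2, 0.0), (7.2, 0.7), (8.0, 1.4), (8.9, 4.2), (8.9, 4.9), (7.4, 6.4), (6.6, 6.4), (5.9, 6.4), (5.1, 6.4), (4.3, 6.4), (2.8, 6.5), (2.1, 7.9), (1.3, 7.9), (0.5, 7.2), (-1.0, 7.2), (-3.3, 8.7), (-3.3, 8.0), (-4.1, 8.7), (-4.8, 8.8), (-5.6, 8.8), (-5.6, 8.0), (-6.4, 7.3), (-6.4, 6.6), (-6.4, 5.2), (-7.2, 4.5), (-7.2, 3.8), (-7.2, 3.1), (-7.2, 2.4), (-8.0, 1.0), (-8.8, 1.0), (-8.8, 0.3)]
  hole rect ((491.4690856933594, 58.095062255859375), (15.616596221923828, 15.520195960998535), 81.03466796875)
w25 39 [(-7.8, -8.3), (-7.7, -9.3), (-6.9, -8.3), (-5.8, -10.2), (7.3, 5.6), (6.4, 5.5), (7.2, 6.6), (7.2, 7.6), (6.2, 7.5), (7.1, 8.6), (4.3, 8.4), (5.1, 10.5), (3.4, 8.3), (4.2, 10.4), (3.2, 10.3), (2.4, 8.3), (1.5, 8.2), (0.6, 7.2), (-0.4, 9.1), (-1.3, 7.0), (-2.3, 8.0), (-3.2, 7.9), (-4.1, 6.9), (-6.1, 9.7), (-5.0, 7.8), (-6.0, 8.7), (-7.0, 9.7), (-5.0, 6.8), (-6.0, 7.7), (-7.9, 9.6), (-4.9, 5.8), (-6.9, 7.7), (-7.9, 8.6), (-3.9, 3.9), (-5.8, 5.7), (-6.8, 6.7), (-7.7, 5.6), (-8.6, 5.6), (-7.4, 0.7)]
  hole rect ((490.8567199707031, 65.99078369140625), (14.655298233032227, 6.68141508102417), 20.547224044799805)
37.3
```

```bash
python3 -c "
from workcell import r;print(r.sign_off())"
```

```text
the job is handed in; nothing more can be done
None
```

I handed the job in at 37 s of the 58 s allowed: the jaw is against the wood and the key is left standing in the screw, but I could only infer the grip, at about 100 N, from a peak turning torque of 1.1 N m, because past that the key slipped in the socket.

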